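Load capped core tubes into a transport rack and latch its retaining bar

ROBOT

A 6-joint arm with a two-finger parallel gripper is mounted at the origin on the work surface. World frame = base frame: x ahead of the robot, y to its left, z up, the work surface at z = 0. Lengths are in m, angles in rad, forces in N, time in s.
With the tool pointing down it reaches from about 0.375 to 0.925 m from the base axis. Payload 5.7 kg.
Tool frame: the origin (TCP) lies midway between the tips of the shut fingers; the grasp point (between the pads) lies 19 mm behind it; z points along the fingers, y is the line along which they close (so a half turn about z gives the same grasp; the last joint's range is limited). The gripper opens to 85 mm and grips with 20 to 120 N. Pads are 22 mm wide; open, the fingers measure 114 mm over their backs; the gripper's body (76 mm by 85 mm) begins 54 mm behind the grasp point. The pads swing forward as they close: fully open they stand 13 mm farther back than shut.
Start: joints at [1.146, 0.359, 1.51, -0, 1.272, -0.115], TCP at [0.183, 0.571, 0.231] pointing down, gripper open.
Joint ranges: [-2.97, 2.97], [-1.01, 2.36], [0.21, 2.38], [-0.96, 4.11], [0.2, 2.71], [-2.98, 2.98]. Speed limits (rad/s): [2.39, 2.39, 3.14, 3.14, 3.14, 3.14].

INTERFACE

Orientations are given as a 3x3 rotation matrix whose columns are the frame's x, y, z axes.
In Python, from cell import r gives the robot as it stands.
- The arm moves only by the tool step_arm, never from a script. Its arguments are lists of equal length, an entry for each row: "offset": the shift along the tool's x, y, z as a fraction of full scale, a list of three; "dr": the turn, a rotation vector about the tool's x, y, z as a fraction of full scale, a list of three; "hand": the opening, from -1 (shut) to 1 (fully open). A call has 1 to 10 rows; each row shifts and turns the commanded pose from where the row before left it, along the tool's axes as they then stand; what a row does not reach is not made up. Full scale, the value 1, is 40 cm for a shift and 360 degrees for a turn. A row lasts 1/10 s, in which the tool goes at most 50 mm and 8.59 degrees, less where a joint would pass 70% of its speed; a pose out of reach is approached as far as the arm can. A call with a number of a shift or a turn outside -1 to 1 is refused whole. A call with a gripper value outside its range is refused whole. The fingers move at their own pace and stop on an object; "grip_force" is the grip in N (left out, the last holds). Time passes only in rows, so rows that do not move let the fingers close. It gives the time, the measured TCP pose, the force, the opening and the grip force at its end, in the units of the state.
- r.get_obs(): the state, without advancing time (a new reading comes with each control period).
- r.grab_frame(name): name is "scene" or "top" or "wrist"; returns the picture (384x512x3 uint8, red, green, blue); there is no depth.
- r.camera_model(name): a dict with "intrinsics" (3x3 intrinsics, pixels), "rvec" (rotation vector, rad) and "tvec" (3), from world to camera coordinates, as OpenCV has them; the wrist camera has in their place "mount" (4x4, takes a point from camera to tool coordinates, whose origin is the TCP and whose axes are the flange's). Camera axes: x right, y down, z forward; pixel columns grow to the right and rows downward; lengths in m; the calibration is good to about 2 mm. A picture is of the moment at which its call begins: read the wrist's pose just before it. camera_model takes no time and is no camera call.
- r.finish_job(): hands the job in; it is judged then, once.
The state is a dict: "time_s": time; "joints": joint angles; "qvel": joint speeds; "effort": joint torques, N m; "tcp_pos": TCP position; "ee_rot": TCP orientation; "ft_force": force on the tool from outside, world axes, zero at the start; "torque": the same for the moment, N m; "finger_gap": opening from 0.0 (shut) to 1.0 (fully open); "grasp_force": force on a finger pad.
Only numpy, scipy, OpenCV 4.12 (cv2) and the standard library are available. Lean on these libraries where they do the work, as an engineer would, in place of code of your own. Each camera call takes 0.05 s, during which the arm holds its last target. There are 200 camera calls.

TASK

Swing the rack's retaining bar open, then lay every core tube on the paper into a cradle of the rack, one tube per cradle. Each tube is heavier towards one end, which cannot be seen: feel for the balance point with a small trial lift and regrip there so that the tube stays level as it is carried; pinch the thin-walled tubes gently (no more than about 30 N of grip) and set them down, do not drop them. Then swing the bar back over the tubes until it rests fully home in its catch, and leave the beaker and the tray where they stand.

Things in the scene. Friction and masses are not known exactly. Their poses are not given: they have to be found in the camera images.
- rack: fixed rack: white base plate 200 (x) x 330 (y) x 12 mm, three cradles along its x, 68 mm apart, each of two 10 mm thick V saddles at x = -64 and 64 mm (free for fingers between, down to the base). Hinge post at y = 122 mm; catch at y = -122 mm: steel post 34 (x) x 10 (y) mm, two ears up to 88 mm high, 20 mm apart. Origin: centre of underside, on the bench; x away from the robot, z up
- cradle1 (a point): cradle 1, at rack y = -68 mm: where the middle of a seated tube's axis lies, 42 mm above the bench, midway between the saddles; axes as the rack's, the tube lies along x. The V centres a tube sideways from up to 8 mm off; the caps lie outside the saddles with about 12 mm of play either way along x
- cradle2 (a point): cradle 2, at rack y = 0 mm: where the middle of a seated tube's axis lies, 42 mm above the bench, midway between the saddles; axes as the rack's, the tube lies along x. The V centres a tube sideways from up to 8 mm off; the caps lie outside the saddles with about 12 mm of play either way along x
- cradle3 (a point): cradle 3, at rack y = 68 mm: where the middle of a seated tube's axis lies, 42 mm above the bench, midway between the saddles; axes as the rack's, the tube lies along x. The V centres a tube sideways from up to 8 mm off; the caps lie outside the saddles with about 12 mm of play either way along x
- hinge (a point): axis of the retaining bar's hinge, at rack x = 0, y = +122, z = 72 mm; it turns about the rack's x axis
- bar (a joint): retaining bar: steel, 12 wide x 14 mm deep, crossing above the middle of the cradles. 0 rad = closed: level, pointing to the rack's -y, in the catch, 3 mm above seated tubes; grows as it swings up; 1.57 = upright; stop at 1.95. Its stiff hinge (0.3 N m) stays where it is left; it starts partly lowered, in the way of the cradles
- bar_grip (a point): centre of the black disc on the bar's free end: 30 mm in diameter, 20 mm thick along the rack's x (pinch its flat faces), 272 mm from the hinge axis; it can turn between the fingers, so a tool kept pointing down can follow the whole arc. Closed, it lies 72 mm above the bench, 28 mm beyond the catch. Axes turn with the bar
- tube1_mid (a point): middle of the axis of a core tube (two or three are present): round aluminium tube, 40 mm in diameter, square grey caps 46 x 46 x 14 mm, 192 mm long overall, about 0.75 kg. x along the tube, z up; on the bench its axis is 23 mm high. The balance point lies 25 to 42 mm from the middle, towards +x or -x; gripped off it, the tube tips about the fingers when lifted
- tube2_mid (a point): middle of the axis of a core tube (two or three are present): round aluminium tube, 40 mm in diameter, square grey caps 46 x 46 x 14 mm, 192 mm long overall, about 0.75 kg. x along the tube, z up; on the bench its axis is 23 mm high. The balance point lies 25 to 42 mm from the middle, towards +x or -x; gripped off it, the tube tips about the fingers when lifted
- tube3_mid (a point): middle of the axis of a core tube (two or three are present): round aluminium tube, 40 mm in diameter, square grey caps 46 x 46 x 14 mm, 192 mm long overall, about 0.75 kg. x along the tube, z up; on the bench its axis is 23 mm high. The balance point lies 25 to 42 mm from the middle, towards +x or -x; gripped off it, the tube tips about the fingers when lifted
- tube1: the same core tube; origin on its underside, 23 mm below point tube1_mid. Its thin wall is smooth (friction about 0.3) and bears a grip of about 30 N
- tube2: the same core tube; origin on its underside, 23 mm below point tube2_mid. Its thin wall is smooth (friction about 0.3) and bears a grip of about 30 N
- tube3: the same core tube; origin on its underside, 23 mm below point tube3_mid. Its thin wall is smooth (friction about 0.3) and bears a grip of about 30 N
- beaker: bystander: empty glass beaker, 84 mm across, 110 mm high; origin under its centre
- tray: bystander: empty white sample tray 100 x 130 x 22 mm; origin under its centre
Not all that is in view belongs to the job. Leave any red look-alike of the tube2 alone. What is shaped like the tube1 but turquoise is not meant.

How it is judged:
By the outcome, as a careful person would: the job done as asked, in the order asked, and still so for the second after the job is handed in, with the robot touching nothing.
Of tube1, tube2, tube3 only 2 to 3 are there at a start; the rules pass over those that are not, and their reading is None.
At some moment in a run one of tube1, tube2, tube3 may be knocked a few centimetres aside while the robot is not near it.
It also fails if it takes over 210 s, if anything falls off the work surface, if the arm or the gripper's body presses on something with over 40 N, if the wrist force passes 120 N, or if a joint passes its speed limit or range.

## Working session

There is one attempt and no reset: what is moved stays moved. The work goes in short steps, Python scripts to look and compute and a tool call to move; the robot and the scene stay as the last step left them, time stands still between calls to the robot, and variables do not carry over. Pictures are saved under pics/ and viewed, at most 14 in all, crops included, and the job is handed in when it is done.

Besides the shell and the picture viewer there is one more tool, called after "Emit:" by a JSON object that holds its "method" and its "body". step_arm: Moves the arm, as the interface text tells. Shift numbers are shares of 40 cm and turn numbers shares of 360 degrees, none past 1 either way. Its arguments: {"type":"object","properties":{"offset":{"type":"array"},"dr":{"type":"array"},"hand":{"type":"array"},"grip_force":{"type":"number"}},"required":["offset","dr","hand"]}

```bash
mkdir -p pics; ls; python3 - <<'E'
from cell import r
import cv2,numpy as np
np.set_printoptions(precision=4,suppress=True)
o=r.get_obs()
print({k:np.round(v,3).tolist() for k,v in o.items()})
for n in("scene","top","wrist"):
    im=r.grab_frame(n);cv2.imwrite(f"pics/{n}0.png",im[:,:,::-1]);print(n,r.camera_model(n))
E
```

```text
pics
{'time_s': 0.0, 'joints': [1.146, 0.36, 1.511, -0.0, 1.272, -0.115], 'qvel': [0.0, -0.001, -0.001, -0.001, 0.0, -0.001], 'effort': [-0.001, -52.763, -27.861, -0.001, 0.014, -0.0], 'tcp_pos': [0.183, 0.571, 0.23], 'ee_rot': [[-0.952, 0.305, -0.001], [0.305, 0.952, -0.002], [0.0, -0.002, -1.0]], 'ft_force': [0.164, 0.495, -0.332], 'torque': [0.023, 0.08, 0.029], 'grasp_force': 0.0, 'finger_gap': 1.0}
scene {'intrinsics': array([[462.041 ,   0.    , 254.8919],
       [  0.    , 462.041 , 189.0761],
       [  0.    ,   0.    ,   1.    ]]), 'rvec': array([ 0.6045,  2.5042, -1.3675]), 'tvec': array([ 0.5227, -0.0211,  1.409 ])}
top {'intrinsics': array([[488.7259,   0.    , 266.2659],
       [  0.    , 488.7259, 191.2899],
       [  0.    ,   0.    ,   1.    ]]), 'rvec': array([ 2.1567, -2.1165,  0.2179]), 'tvec': array([-0.1335,  0.5207,  1.427 ])}
wrist {'intrinsics': array([[316.4771,   0.    , 256.1261],
       [  0.    , 316.4771, 192.9354],
       [  0.    ,   0.    ,   1.    ]]), 'mount': array([[ 0.0002, -0.9502, -0.3116,  0.0793],
       [ 1.    ,  0.0002,  0.0001, -0.0006],
       [-0.    , -0.3116,  0.9502, -0.1424],
       [ 0.    ,  0.    ,  0.    ,  1.    ]])}
```

View pics/top0.png

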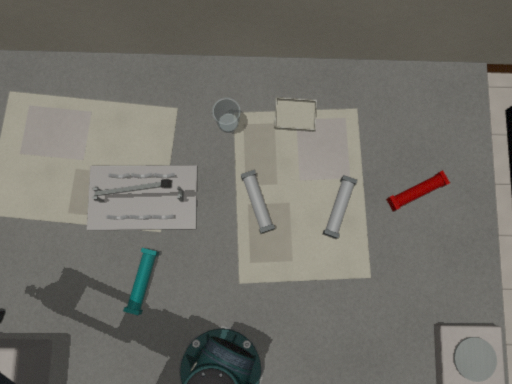

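View pics/scene0.png

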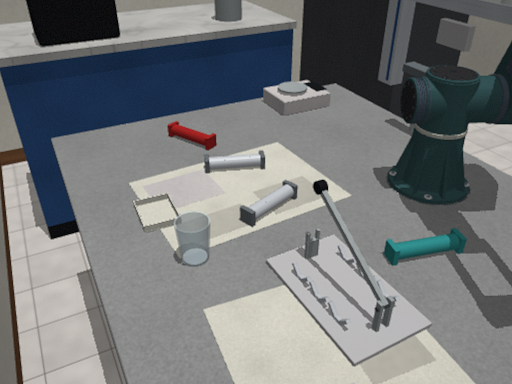

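The top view shows two grey tubes on the right paper, at about (258,201) and (340,207). The rack is at (143,197), with its hinge on the left and its catch at (183,195). The scene view shows the bar half raised, with its black disc at (320,187).

```bash
cat > h.py <<'E'
from cell import r
import cv2,numpy as np
np.set_printoptions(precision=4,suppress=True)
def cam(n,o=None):
    m=r.camera_model(n);K=m["intrinsics"]
    if n=="wrist":
        T=np.eye(4);T[:3,:3]=o["ee_rot"];T[:3,3]=o["tcp_pos"];T=T@m["mount"]
        return K,T[:3,:3],T[:3,3]
    R=cv2.Rodrigues(m["rvec"])[0];return K,R.T,-R.T@m["tvec"]
def plane(c,uv,z):
    K,R,p=c;uv=np.atleast_2d(uv).astype(float)
    d=np.c_[uv,np.ones(len(uv))]@np.linalg.inv(K).T@R.T
    return p+d*((z-p[2])/d[:,2])[:,None]
def ray(c,uv):
    K,R,p=c;d=R@np.linalg.inv(K)@np.array([*uv,1.]);return p,d/np.linalg.norm(d)
def tri(c1,a,c2,b):
    p,d=ray(c1,a);q,e=ray(c2,b)
    s=np.linalg.lstsq(np.c_[d,-e],q-p,rcond=None)[0]
    A,B=p+d*s[0],q+e*s[1];return (A+B)/2,np.linalg.norm(A-B)
def proj(c,P):
    K,R,p=c;x=(np.atleast_2d(P)-p)@R@K.T;return x[:,:2]/x[:,2:]
def blobs(mask,amin,amax=1e9):
    cs=cv2.findContours(mask.astype(np.uint8),cv2.RETR_EXTERNAL,cv2.CHAIN_APPROX_NONE)[0]
    return [c for c in cs if amin<cv2.contourArea(c)<amax]
def state():
    o=r.get_obs();print({k:np.round(o[k],4).tolist() for k in("time_s","joints","tcp_pos","ee_rot","ft_force","torque","finger_gap","grasp_force")});return o
E
python3 - <<'E'
from h import *
im=cv2.imread("pics/top0.png");hsv=cv2.cvtColor(im,cv2.COLOR_BGR2HSV);c=cam("top");print("campos",c[2])
b=im.astype(int)
# rack: bright neutral
sat=b.max(2)-b.min(2)
m=((sat<14)&(b.mean(2)>165));m[:,230:]=0
m=cv2.morphologyEx(m.astype(np.uint8),cv2.MORPH_CLOSE,np.ones((9,9)))
for k in blobs(m,1500):
    rr=cv2.minAreaRect(k);bx=cv2.boxPoints(rr);P=plane(c,bx,.012);print("rack",rr,P[:,:2].tolist(),P.mean(0),[np.linalg.norm(P[i]-P[i-1]) for i in (0,1)])
print("px",im[190,300],im[200,258],im[172,248],im[180,120],im[184,166])
# tubes: neutral on paper
m=((sat<15));m2=np.zeros_like(m);m2[125:270,242:358]=m[125:270,242:358]
for k in blobs(cv2.morphologyEx(m2.astype(np.uint8),cv2.MORPH_OPEN,np.ones((3,3))),200):
    rr=cv2.minAreaRect(k);P=plane(c,cv2.boxPoints(rr),.035);print("tube",rr,P.mean(0),[np.linalg.norm(P[i]-P[i-1]) for i in (0,1)],(P[1]-P[0])[:2],(P[2]-P[1])[:2])
s=cv2.imread("pics/scene0.png")
def black(i,x0,x1,y0,y1):
    m=np.zeros(i.shape[:2],bool);m[y0:y1,x0:x1]=i[y0:y1,x0:x1].max(2)<45
    k=max(blobs(m,5),key=cv2.contourArea);M=cv2.moments(k);return M["m10"]/M["m00"],M["m01"]/M["m00"]
a=black(im,155,180,175,195);d=black(s,305,335,175,200);print(a,d,tri(c,a,cam("scene"),d))
E
```

```text
campos [ 0.2572 -0.0933  1.5002]
px [142 157 159] [154 157 155] [102 105 103] [146 150 152] [45 48 48]
tube ((258.0569763183594, 201.14483642578125), (64.21327209472656, 17.383098602294922), 71.896240234375) [ 0.4957 -0.0992  0.035 ] [np.float64(0.1969054018458975), np.float64(0.0534344362445248)] [ 0.0181 -0.0503] [-0.1869 -0.0638]
tube ((327.8486328125, 181.20811462402344), (115.04839324951172, 56.302494049072266), 81.02737426757812) [ 0.5648 -0.3121  0.035 ] [np.float64(0.3577939503759433), np.float64(0.1779984589895326)] [ 0.033  -0.1749] [-0.3568 -0.0497]Traceback (most recent call last):
  File "<stdin>", line 19, in <module>
  File "<stdin>", line 18, in black
ValueError: max() iterable argument is empty
```

```bash
python3 - <<'E'
import cv2
a=cv2.imread("pics/top0.png")[155:245,75:370];cv2.imwrite("pics/c1.png",cv2.resize(a,None,fx=2.7,fy=2.7,interpolation=cv2.INTER_CUBIC))
E
```

```text
(no output)
```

View pics/c1.png

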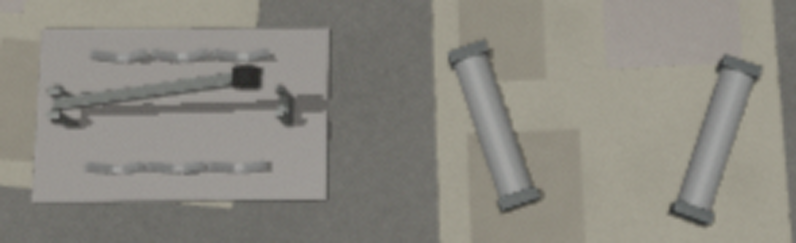

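The crop shows the plate corners at about (91,165), (197,165), (196,229) and (87,229). The bar disc is at (166,184), the hinge at (98,193) and the catch at (182,194). Both tubes and their caps are clear.

```bash
python3 - <<'E'
from h import *
im=cv2.imread("pics/top0.png");c=cam("top");b=im.astype(int);sat=b.max(2)-b.min(2)
P=plane(c,[(90.6,165.4),(196.9,165.4),(196.1,229.1),(87.2,229.1)],.012);print(P,P.mean(0),np.linalg.norm(P-np.roll(P,1,0),axis=1))
m=(sat<15)&(b.mean(2)>128);m2=np.zeros_like(m);m2[155:240,80:205]=m[155:240,80:205]
for k in blobs(cv2.morphologyEx(m2.astype(np.uint8),cv2.MORPH_CLOSE,np.ones((9,9))),1500):
    q=cv2.approxPolyDP(cv2.convexHull(k),4,True)[:,0];Q=plane(c,q,.012);print("rack",q.tolist(),Q[:,:2].tolist(),Q.mean(0))
m2[:]=0;m2[172:242,320:358]=(sat<11)[172:242,320:358]
for k in blobs(cv2.morphologyEx(m2.astype(np.uint8),cv2.MORPH_OPEN,np.ones((3,3))),200):
    rr=cv2.minAreaRect(k);Q=plane(c,cv2.boxPoints(rr),.035);print("tube",rr,Q.mean(0),[np.linalg.norm(Q[i]-Q[i-1]) for i in (0,1)],(Q[1]-Q[0])[:2],(Q[2]-Q[1])[:2])
s=cv2.imread("pics/scene0.png")
def black(i,x0,x1,y0,y1,t):
    m=np.zeros(i.shape[:2],bool);m[y0:y1,x0:x1]=i[y0:y1,x0:x1].max(2)<t
    k=max(blobs(m,5),key=cv2.contourArea);M=cv2.moments(k);return M["m10"]/M["m00"],M["m01"]/M["m00"]
a=black(im,155,180,175,195,70);d=black(s,305,335,175,200,60);print(a,d,tri(c,a,cam("scene"),d))
E
```

```text
[[0.6    0.4214 0.012 ]
 [0.6073 0.0931 0.012 ]
 [0.4084 0.0872 0.012 ]
 [0.4021 0.4157 0.012 ]] [0.5045 0.2543 0.012 ] [0.1979 0.3284 0.199  0.3286]
rack [[196, 166], [195, 228], [87, 229], [82, 224], [90, 165]] [[0.6053151106821038, 0.09582055763387216], [0.41171439488894135, 0.09064040199891042], [0.402428400512695, 0.4162775998392405], [0.41731352461837545, 0.43255026785227446], [0.6011845412460302, 0.42337192964357206]] [0.4876 0.2917 0.012 ]
tube ((339.7590637207031, 206.16189575195312), (17.353586196899414, 63.95986557006836), 17.1759033203125) [ 0.4855 -0.3487  0.035 ] [np.float64(0.051965324211092546), np.float64(0.1985216131307799)] [ 0.1895 -0.0591] [-0.015 -0.051]
(165.71349862258953, 183.33333333333331) (319.92473118279565, 186.27150537634407) (array([0.508 , 0.1486, 0.2162]), np.float64(0.0009202049301714452))
```

Emit:
{"method": "step_arm", "body": {"offset": [[0, 0, -0.025], [0, 0, -0.025], [0, 0, -0.025], [0, 0, -0.025], [0, 0, -0.025], [0, 0, -0.025], [0, 0, -0.025], [0, 0, -0.025], [0, 0, -0.025], [0, 0, 0]], "dr": [[0, 0, 0.0219], [0, 0, 0.0219], [0, 0, 0.0219], [0, 0, 0.0219], [0, 0, 0.0219], [0, 0, 0.0219], [0, 0, 0.0219], [0, 0, 0.0219], [0, 0, 0.0219], [0, 0, 0]], "hand": [1, 1, 1, 1, 1, 1, 1, 1, 1, 1]}}

```text
time_s: 1.15
tcp_pos: [0.1832, 0.572, 0.3224]
ee_rot: [[-0.021, 1.0, 0.001], [1.0, 0.021, 0.002], [0.002, 0.001, -1.0]]
ft_force: [1.0, -0.3, -0.8]
finger_gap: 1.001
grasp_force: 0.0
```

```bash
cat >> h.py <<'E'
def go(x,y,z,ang=None):
    "offset in tool units to TCP target; ang = wanted world angle (deg) of tool y; turn first, then shift"
    o=state();R=np.array(o["ee_rot"]);w=np.array([x,y,z])-o["tcp_pos"]
    cur=np.degrees(np.arctan2(R[1,1],R[0,1]));t=0
    if ang is not None: t=-((ang-cur+180)%360-180)
    Rn=R@cv2.Rodrigues(np.array([0,0,np.radians(t)]))[0]
    print("yang %.2f turn deg %.2f frac %.4f | shift before turn %s after turn %s"%(cur,t,t/360,R.T@w/.4,Rn.T@w/.4))
RC=np.array([.5045,.2543]);PSI=.020
def rack(x,y): return RC+[x*np.cos(PSI)-y*np.sin(PSI),x*np.sin(PSI)+y*np.cos(PSI)]
E
python3 -c "
from h import *
go(.508,.1486,.32,1.2)"
```

```text
{'time_s': 1.15, 'joints': [1.1459, 0.2926, 1.382, 0.0, 1.465, 1.1245], 'tcp_pos': [0.1832, 0.572, 0.3224], 'ee_rot': [[-0.0215, 0.9998, 0.0008], [0.9998, 0.0215, 0.0019], [0.0018, 0.0009, -1.0]], 'ft_force': [0.9844, -0.3246, -0.8118], 'torque': [-0.0156, 0.046, 0.0482], 'finger_gap': 1.0006, 'grasp_force': 0.0}
yang 1.23 turn deg 0.03 frac 0.0001 | shift before turn [-1.0757  0.7892  0.0047] after turn [-1.0753  0.7897  0.0047]
```

Emit:
{"method": "step_arm", "body": {"offset": [[-0.0896, 0.0658, 0], [-0.0896, 0.0658, 0], [-0.0896, 0.0658, 0], [-0.0896, 0.0658, 0], [-0.0896, 0.0658, 0], [-0.0896, 0.0658, 0], [-0.0896, 0.0658, 0], [-0.0896, 0.0658, 0], [-0.0896, 0.0658, 0], [-0.0896, 0.0658, 0]], "dr": [[0, 0, 0], [0, 0, 0], [0, 0, 0], [0, 0, 0], [0, 0, 0], [0, 0, 0], [0, 0, 0], [0, 0, 0], [0, 0, 0], [0, 0, 0]], "hand": [1, 1, 1, 1, 1, 1, 1, 1, 1, 1]}}

```text
time_s: 2.15
tcp_pos: [0.4546, 0.2173, 0.3206]
ee_rot: [[-0.027, 1.0, -0.001], [1.0, 0.027, -0.0], [-0.0, -0.001, -1.0]]
ft_force: [0.8, 0.8, 0.5]
finger_gap: 1.003
grasp_force: 0.0
```

Emit:
{"method": "step_arm", "body": {"offset": [[-0.0896, 0.0658, 0], [-0.0896, 0.0658, 0], [0, 0, 0], [0, 0, 0]], "dr": [[0, 0, 0], [0, 0, 0], [0, 0, 0], [0, 0, 0]], "hand": [1, 1, 1, 1]}}

```text
time_s: 2.55
tcp_pos: [0.5083, 0.1478, 0.3204]
ee_rot: [[-0.023, 1.0, -0.002], [1.0, 0.023, 0.0], [0.0, -0.002, -1.0]]
ft_force: [-0.5, 0.8, 1.4]
finger_gap: 1.001
grasp_force: 0.0
```

```bash
python3 -c "
from h import *
go(.508,.1486,.197,1.2)
o=r.get_obs();im=r.grab_frame('wrist')[:,:,::-1].copy();c=cam('wrist',o)
print(proj(c,[[.508,.1486,.2162],[*rack(0,.122),.072],[*rack(0,-.122),.088]]))
cv2.imwrite('pics/w1.png',im)"
```

```text
{'time_s': 2.55, 'joints': [0.1522, 0.1857, 1.531, 0.0003, 1.4268, 0.1292], 'tcp_pos': [0.5083, 0.1478, 0.3204], 'ee_rot': [[-0.023, 0.9997, -0.0018], [0.9997, 0.023, 0.0001], [0.0001, -0.0018, -1.0]], 'ft_force': [-0.4764, 0.8237, 1.4228], 'torque': [-0.0258, -0.0008, 0.0775], 'finger_gap': 1.0014, 'grasp_force': 0.0}
yang 1.32 turn deg 0.12 frac 0.0003 | shift before turn [ 0.0019 -0.0001  0.3085] after turn [ 0.0019 -0.0001  0.3085]
[[255.4136 190.1193]
 [255.3441 -64.0543]
 [254.789  170.8641]]
```

View pics/w1.png

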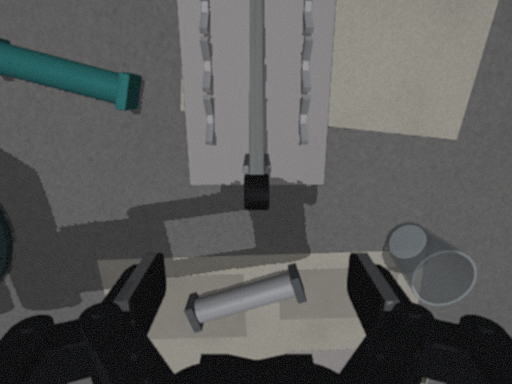

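The disc shows at (257,191), and the projection of the triangulated point is (255,190), so they agree. I can descend and pinch.

Emit:
{"method": "step_arm", "body": {"offset": [[0, 0, 0.077], [0, 0, 0.077], [0, 0, 0.077], [0, 0, 0.077], [0, 0, 0]], "dr": [[0, 0, 0], [0, 0, 0], [0, 0, 0], [0, 0, 0], [0, 0, 0]], "hand": [1, 1, 1, 1, 1], "grip_force": 40}}

```text
time_s: 3.1
tcp_pos: [0.5039, 0.1495, 0.1943]
ee_rot: [[-0.026, 1.0, -0.009], [1.0, 0.026, -0.001], [-0.001, -0.009, -1.0]]
ft_force: [-0.5, -0.3, 0.8]
finger_gap: 0.996
grasp_force: 0.0
```

Emit:
{"method": "step_arm", "body": {"offset": [[0, 0, 0], [0, 0, 0], [0, 0, 0], [0, 0, 0], [0, 0, 0], [0, 0, 0], [0, 0, 0], [0, 0, 0]], "dr": [[0, 0, 0], [0, 0, 0], [0, 0, 0], [0, 0, 0], [0, 0, 0], [0, 0, 0], [0, 0, 0], [0, 0, 0]], "hand": [-1, -1, -1, -1, -1, -1, -1, -1]}}

```text
time_s: 3.9
tcp_pos: [0.5082, 0.148, 0.1983]
ee_rot: [[-0.023, 1.0, -0.0], [1.0, 0.023, -0.001], [-0.001, -0.0, -1.0]]
ft_force: [-3.1, -4.9, 5.1]
finger_gap: 0.228
grasp_force: 44.3
```

```bash
cat >> h.py <<'E'
def arc(a0,a1,n):
    h=np.array([*rack(0,.122)]);a=np.linspace(a0,a1,n+1);P=np.array([[-.272*np.cos(t),.272*np.sin(t)] for t in a])
    d=np.diff(P,axis=0);print("tool x (rack +y), tool z (down):",np.round(np.c_[d[:,0],-d[:,1]]/.4,4).tolist())
E
python3 -c "
from h import *
state()
arc(.564,1.8,12)"
```

```text
{'time_s': 3.9, 'joints': [0.1535, 0.2921, 1.7028, -0.001, 1.1471, 0.1312], 'tcp_pos': [0.5082, 0.148, 0.1983], 'ee_rot': [[-0.0227, 0.9997, -0.0003], [0.9997, 0.0227, -0.0009], [-0.0009, -0.0003, -1.0]], 'ft_force': [-3.0782, -4.8758, 5.0589], 'torque': [-0.3675, 0.2848, 0.2031], 'finger_gap': 0.2275, 'grasp_force': 44.3226}
tool x (rack +y), tool z (down): [[0.0404, -0.0572], [0.0461, -0.0527], [0.0513, -0.0477], [0.0559, -0.0422], [0.0599, -0.0362], [0.0633, -0.0298], [0.0661, -0.0232], [0.0681, -0.0163], [0.0694, -0.0092], [0.07, -0.002], [0.0698, 0.0052], [0.0689, 0.0124]]
```

Emit:
{"method": "step_arm", "body": {"offset": [[0.0404, 0, -0.0572], [0.0461, 0, -0.0527], [0.0513, 0, -0.0477], [0.0559, 0, -0.0422], [0.0599, 0, -0.0362], [0.0633, 0, -0.0298], [0, 0, 0]], "dr": [[0, 0, 0], [0, 0, 0], [0, 0, 0], [0, 0, 0], [0, 0, 0], [0, 0, 0], [0, 0, 0]], "hand": [-1, -1, -1, -1, -1, -1, -1]}}

```text
time_s: 4.6
tcp_pos: [0.5047, 0.2781, 0.3054]
ee_rot: [[-0.025, 1.0, -0.001], [1.0, 0.025, 0.002], [0.002, -0.001, -1.0]]
ft_force: [-5.4, -1.4, 6.2]
finger_gap: 0.229
grasp_force: 43.9
```

Emit:
{"method": "step_arm", "body": {"offset": [[0.0661, 0, -0.0232], [0.0681, 0, -0.0163], [0.0694, 0, -0.0092], [0.07, 0, -0.002], [0.0698, 0, 0.0052], [0.0689, 0, 0.0124], [0, 0, 0], [0, 0, 0]], "dr": [[0, 0, 0], [0, 0, 0], [0, 0, 0], [0, 0, 0], [0, 0, 0], [0, 0, 0], [0, 0, 0], [0, 0, 0]], "hand": [-1, -1, -1, -1, -1, -1, -1, -1]}}

```text
time_s: 5.4
tcp_pos: [0.5003, 0.4423, 0.3172]
ee_rot: [[-0.025, 1.0, -0.003], [1.0, 0.025, 0.002], [0.002, -0.003, -1.0]]
ft_force: [-5.2, 1.8, 1.7]
finger_gap: 0.227
grasp_force: 47.3
```

Emit:
{"method": "step_arm", "body": {"offset": [[0, 0, 0], [0, 0, 0], [0, 0, 0], [0, 0, 0], [0, 0, 0], [0, 0, 0], [0, 0, -0.07], [0, 0, -0.07], [0, 0, -0.07], [0, 0, 0]], "dr": [[0, 0, 0], [0, 0, 0], [0, 0, 0], [0, 0, 0], [0, 0, 0], [0, 0, 0], [0, 0, 0], [0, 0, 0], [0, 0, 0], [0, 0, 0]], "hand": [1, 1, 1, 1, 1, 1, 1, 1, 1, 1]}}

```text
time_s: 6.4
tcp_pos: [0.5034, 0.4413, 0.4067]
ee_rot: [[-0.023, 1.0, 0.007], [1.0, 0.023, 0.005], [0.005, 0.007, -1.0]]
ft_force: [0.7, 0.1, -0.1]
finger_gap: 1.0
grasp_force: 0.0
```

Emit:
{"method": "step_arm", "body": {"offset": [[-0.1, 0, 0], [-0.1, 0, 0], [-0.1, 0, 0], [-0.1, 0, 0], [-0.1, 0, 0], [-0.1, 0, 0], [-0.1, 0, 0], [-0.1, 0, 0], [-0.1, 0, 0], [-0.1, 0, 0]], "dr": [[0, 0, 0], [0, 0, 0], [0, 0, 0], [0, 0, 0], [0, 0, 0], [0, 0, 0], [0, 0, 0], [0, 0, 0], [0, 0, 0], [0, 0, 0]], "hand": [1, 1, 1, 1, 1, 1, 1, 1, 1, 1]}}

```text
time_s: 7.4
tcp_pos: [0.5103, 0.0387, 0.4011]
ee_rot: [[-0.023, 1.0, -0.0], [1.0, 0.023, -0.0], [-0.0, -0.0, -1.0]]
ft_force: [1.4, 0.4, -0.0]
finger_gap: 1.0
grasp_force: 0.0
```

Emit:
{"method": "step_arm", "body": {"offset": [[0, 0, 0], [0, 0, 0], [0, 0, 0], [0, 0, 0], [0, 0, 0], [0, 0, 0], [0, 0, 0], [0, 0, 0], [0, 0, 0], [0, 0, 0]], "dr": [[0, 0, 0.0224], [0, 0, 0.0224], [0, 0, 0.0224], [0, 0, 0.0224], [0, 0, 0.0224], [0, 0, 0.0224], [0, 0, 0.0224], [0, 0, 0.0224], [0, 0, 0.0224], [0, 0, 0]], "hand": [1, 1, 1, 1, 1, 1, 1, 1, 1, 1]}}

```text
time_s: 8.4
tcp_pos: [0.5105, 0.0403, 0.401]
ee_rot: [[0.948, 0.32, -0.001], [0.32, -0.948, -0.0], [-0.001, -0.0, -1.0]]
ft_force: [0.1, -1.1, 0.2]
finger_gap: 0.997
grasp_force: 0.0
```

```bash
python3 -c "
from h import *
go(.48,-.0992,.25,-71.2)"
```

```text
{'time_s': 8.4, 'joints': [-0.0562, 0.1167, 1.4254, -0.0001, 1.6004, 1.1892], 'tcp_pos': [0.5105, 0.0403, 0.401], 'ee_rot': [[0.9475, 0.3197, -0.0009], [0.3197, -0.9475, -0.0001], [-0.0009, -0.0002, -1.0]], 'ft_force': [0.08, -1.0592, 0.1926], 'torque': [-0.0017, 0.0183, 0.0412], 'finger_gap': 0.9967, 'grasp_force': 0.0}
yang -71.36 turn deg -0.16 frac -0.0004 | shift before turn [-0.1834  0.306   0.3777] after turn [-0.1843  0.3055  0.3777]
```

Emit:
{"method": "step_arm", "body": {"offset": [[-0.046, 0.0765, 0.0944], [-0.046, 0.0765, 0.0944], [-0.046, 0.0765, 0.0944], [-0.046, 0.0765, 0.0944], [0, 0, 0], [0, 0, 0]], "dr": [[0, 0, 0], [0, 0, 0], [0, 0, 0], [0, 0, 0], [0, 0, 0], [0, 0, 0]], "hand": [1, 1, 1, 1, 1, 1]}}

```text
time_s: 9.0
tcp_pos: [0.4808, -0.0943, 0.2555]
ee_rot: [[0.947, 0.322, -0.002], [0.322, -0.947, 0.001], [-0.002, -0.002, -1.0]]
ft_force: [0.8, -0.0, -0.3]
finger_gap: 0.998
grasp_force: 0.0
```

```bash
python3 -c "
from h import *
o=state();c=cam('wrist',o);im=r.grab_frame('wrist')[:,:,::-1].copy();cv2.imwrite('pics/w2.png',im)
t=r.grab_frame('top')[:,:,::-1].copy();cv2.imwrite('pics/t2.png',t)
print(proj(c,[[.4957,-.0992,.023],[.4855,-.3487,.023]]))
cv2.imwrite('pics/w2t.png',np.hstack([cv2.resize(im,(400,300)),cv2.resize(t,(400,300))]))"
```

```text
{'time_s': 9.0, 'joints': [-0.335, 0.1771, 1.7057, 0.0003, 1.2611, 0.9083], 'tcp_pos': [0.4808, -0.0943, 0.2555], 'ee_rot': [[0.9469, 0.3216, -0.0021], [0.3216, -0.9469, 0.0011], [-0.0016, -0.0017, -1.0]], 'ft_force': [0.7666, -0.0054, -0.3453], 'torque': [0.0058, -0.0146, 0.0204], 'finger_gap': 0.9978, 'grasp_force': 0.0}
[[263.7188 148.3236]
 [445.2119 218.2168]]
```

View pics/w2t.png

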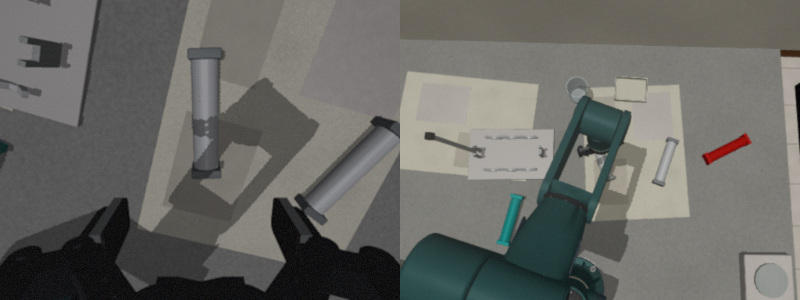

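The wrist view shows tube A at about (264,145), where it was predicted at (264,148). The top view shows the bar swung open and tube B unmoved.

```bash
python3 -c "
from h import *
o=r.get_obs();c=cam('wrist',o);im=cv2.imread('pics/w2.png').astype(int)
rb=(im[:,:,2]-im[:,:,0])/np.maximum(im.mean(2),1)
for y in (70,85,100,130,150,180,200,220): print(y,np.round(rb[y,228:300:3],2))
m=np.zeros(rb.shape,np.uint8);m[50:235,235:295]=(rb<.07)[50:235,235:295]
m=cv2.morphologyEx(m,cv2.MORPH_OPEN,np.ones((5,5)))
k=max(blobs(m,200),key=cv2.contourArea);rr=cv2.minAreaRect(k);bx=cv2.boxPoints(rr);print(rr,bx)
P=plane(c,bx,.035);print(P.mean(0),[np.linalg.norm(P[i]-P[i-1]) for i in(0,1)],P[:,:2])
cv2.imwrite('pics/m.png',m*255)
"
```

```text
70 [ 0.07  0.08  0.1   0.08  0.01 -0.09 -0.09 -0.07 -0.07 -0.03 -0.08 -0.06
 -0.07 -0.1  -0.07 -0.06 -0.05 -0.07 -0.1   0.11  0.09  0.09  0.09  0.09]
85 [ 0.07  0.09  0.08  0.06  0.07  0.08 -0.03 -0.03 -0.02 -0.03 -0.02 -0.03
 -0.05 -0.03 -0.05 -0.03 -0.02  0.    0.05  0.09  0.09  0.1   0.08  0.07]
100 [ 0.09  0.08  0.07  0.1   0.09  0.09 -0.03 -0.04 -0.02 -0.02 -0.02 -0.03
 -0.02 -0.02 -0.03 -0.04 -0.03 -0.01  0.09  0.09  0.1   0.1   0.08  0.09]
130 [ 0.09  0.06  0.05  0.08  0.08  0.1  -0.01 -0.03 -0.03 -0.02 -0.04 -0.01
 -0.01 -0.02 -0.05 -0.04 -0.02  0.    0.09  0.07  0.09  0.07  0.07  0.08]
150 [ 0.09  0.07  0.08  0.08  0.08  0.08  0.01 -0.06 -0.03 -0.04 -0.02 -0.03
 -0.03 -0.03  0.   -0.01 -0.04  0.05  0.07  0.08  0.1   0.07  0.09  0.08]
180 [ 0.08  0.1   0.11  0.09  0.09  0.1   0.06 -0.04 -0.03 -0.03 -0.04 -0.04
 -0.03 -0.03 -0.05 -0.03 -0.03  0.01  0.09  0.08  0.11  0.05  0.09  0.08]
200 [ 0.09  0.09  0.09  0.1   0.09  0.09  0.08 -0.01 -0.05 -0.04 -0.05 -0.05
 -0.01  0.   -0.06 -0.07 -0.01  0.01  0.1   0.1   0.09  0.1   0.07  0.09]
220 [ 0.08  0.08  0.08  0.08  0.11  0.08 -0.06 -0.12 -0.02 -0.08 -0.09 -0.11
 -0.04 -0.14 -0.04 -0.05 -0.05 -0.05 -0.03  0.1   0.06  0.08  0.08  0.07]
((261.5, 144.5), (167.0, 43.0), 90.0) [[240.  61.]
 [283.  61.]
 [283. 228.]
 [240. 228.]]
[ 0.4958 -0.0968  0.035 ] [np.float64(0.1947287581931018), np.float64(0.04589462955093402)] [[ 0.5803 -0.0432]
 [ 0.5951 -0.0866]
 [ 0.4125 -0.1543]
 [ 0.3951 -0.1031]]
```

```bash
cat >> h.py <<'E'
def axis(c,a,b,e1,e2):
    "a,b pixel points on axis; e1,e2 end pixels (top outer cap edges)"
    A=plane(c,[a,b],.023)[:,:2];E=plane(c,[e1,e2],.046)[:,:2];u=A[0]-A[1];u/=np.linalg.norm(u)
    s=(E-A[1])@u;mid=A[1]+u*s.mean();print("len %.4f ang %.2f mid"%(s[0]-s[1],np.degrees(np.arctan2(u[1],u[0]))),mid,"u",u);return mid,u
E
python3 -c "
from h import *
o=r.get_obs();c=cam('wrist',o)
mid,u=axis(c,(263.2,100),(264.6,200),(262.5,61),(264.5,228.5))
go(*mid,.10,np.degrees(np.arctan2(u[1],u[0]))-90)
"
```

```text
len 0.1895 ang 20.07 mid [ 0.4984 -0.0991] u [0.9393 0.3432]
{'time_s': 9.1, 'joints': [-0.3328, 0.1755, 1.7029, 0.0004, 1.2614, 0.9094], 'tcp_pos': [0.4825, -0.0937, 0.2573], 'ee_rot': [[0.9465, 0.3226, 0.0018], [0.3226, -0.9465, -0.0002], [0.0017, 0.0008, -1.0]], 'ft_force': [0.0636, 0.6384, -0.6487], 'torque': [-0.034, -0.0066, 0.0513], 'finger_gap': 0.9967, 'grasp_force': 0.0}
yang -71.18 turn deg -1.25 frac -0.0035 | shift before turn [0.0326 0.0253 0.3933] after turn [0.0321 0.026  0.3933]
```

Emit:
{"method": "step_arm", "body": {"offset": [[0, 0, 0], [0.008, 0.0065, 0.0983], [0.008, 0.0065, 0.0983], [0.008, 0.0065, 0.0983], [0.008, 0.0065, 0.0983], [0, 0, 0], [0, 0, 0]], "dr": [[0, 0, -0.0035], [0, 0, 0], [0, 0, 0], [0, 0, 0], [0, 0, 0], [0, 0, 0], [0, 0, 0]], "hand": [1, 1, 1, 1, 1, 1, 1], "grip_force": 25}}

```text
time_s: 9.8
tcp_pos: [0.4976, -0.0988, 0.0998]
ee_rot: [[0.939, 0.343, -0.0], [0.343, -0.939, 0.0], [-0.0, -0.0, -1.0]]
ft_force: [0.6, -0.2, 0.5]
finger_gap: 1.001
grasp_force: 0.0
```

```bash
python3 -c "
from h import *
o=state();c=cam('wrist',o);im=r.grab_frame('wrist')[:,:,::-1].copy();cv2.imwrite('pics/w3.png',im)
go(.4984,-.0991,.006,-69.93)
b=im.astype(int);rb=(b[:,:,2]-b[:,:,0])/np.maximum(b.mean(2),1)
for y in range(20,380,30):
  x=np.where(rb[y,150:360]<.04)[0]+150
  print(y,x.min() if len(x) else 0,x.max() if len(x) else 0,len(x))"
```

```text
{'time_s': 9.8, 'joints': [-0.3323, 0.3933, 1.8521, -0.0, 0.8966, 0.8879], 'tcp_pos': [0.4976, -0.0988, 0.0998], 'ee_rot': [[0.9392, 0.3435, -0.0004], [0.3435, -0.9392, 0.0001], [-0.0003, -0.0002, -1.0]], 'ft_force': [0.6465, -0.2189, 0.4925], 'torque': [-0.0354, 0.0289, 0.024], 'finger_gap': 1.0007, 'grasp_force': 0.0}
{'time_s': 9.85, 'joints': [-0.3325, 0.3918, 1.8512, -0.0, 0.8964, 0.888], 'tcp_pos': [0.4985, -0.0993, 0.1008], 'ee_rot': [[0.9393, 0.3432, 0.0021], [0.3432, -0.9393, -0.0008], [0.0017, 0.0014, -1.0]], 'ft_force': [0.3561, -0.0185, -0.1696], 'torque': [0.001, -0.0099, -0.0298], 'finger_gap': 1.0035, 'grasp_force': 0.0}
yang -69.93 turn deg -0.00 frac -0.0000 | shift before turn [-0.0004 -0.0008  0.237 ] after turn [-0.0004 -0.0008  0.237 ]
20 150 206 56
50 150 200 49
80 150 291 121
110 150 350 99
140 150 316 89
170 150 283 82
200 150 293 73
230 150 344 67
260 150 359 66
290 150 359 65
320 150 299 64
350 151 359 11
```

View pics/w3.png

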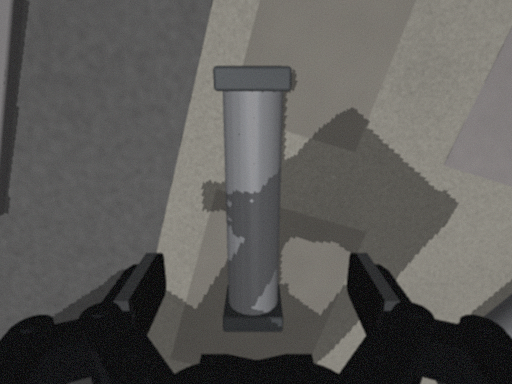

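The tube runs vertically at column 253, between the fingers (centre 256), with its caps at rows 67 and 330. I'll descend, pinch gently and try a lift.

Emit:
{"method": "step_arm", "body": {"offset": [[0, 0, 0.0595], [0, 0, 0.0595], [0, 0, 0.0595], [0, 0, 0.0595], [0, 0, 0], [0, 0, 0]], "dr": [[0, 0, 0], [0, 0, 0], [0, 0, 0], [0, 0, 0], [0, 0, 0], [0, 0, 0]], "hand": [1, 1, 1, 1, 1, 1]}}

```text
time_s: 10.45
tcp_pos: [0.4985, -0.0997, 0.0057]
ee_rot: [[0.94, 0.342, 0.002], [0.342, -0.94, -0.001], [0.002, 0.002, -1.0]]
ft_force: [0.3, -0.3, 0.6]
finger_gap: 0.997
grasp_force: 0.0
```

```bash
python3 -c "
from h import *
o=state();c=cam('wrist',o)
T=np.load if 0 else None
" ; python3 - <<'E'
import sys;sys.path.insert(0,'.')
from h import *
o=dict(tcp_pos=[.498,-.0990,.1003],ee_rot=[[.9393,.3433,0],[.3433,-.9393,0],[0,0,-1]])
axis(cam('wrist',o),(253.5,120),(254,280),(253,66.5),(253,330.5))
E
```

```text
{'time_s': 10.45, 'joints': [-0.3333, 0.5508, 1.9168, -0.0002, 0.6715, 0.8884], 'tcp_pos': [0.4985, -0.0997, 0.0057], 'ee_rot': [[0.9396, 0.3421, 0.0023], [0.3421, -0.9396, -0.0009], [0.0019, 0.0017, -1.0]], 'ft_force': [0.3289, -0.3391, 0.6048], 'torque': [0.0637, -0.0195, -0.0192], 'finger_gap': 0.9972, 'grasp_force': 0.0}
len 0.1878 ang 20.12 mid [ 0.4967 -0.0986] u [0.939 0.344]
```

Emit:
{"method": "step_arm", "body": {"offset": [[0, 0, 0], [0, 0, 0], [0, 0, 0], [0, 0, 0], [0, 0, 0], [0, 0, 0], [0, 0, 0], [0, 0, 0]], "dr": [[0, 0, 0], [0, 0, 0], [0, 0, 0], [0, 0, 0], [0, 0, 0], [0, 0, 0], [0, 0, 0], [0, 0, 0]], "hand": [-1, -1, -1, -1, -1, -1, -1, -1]}}

```text
time_s: 11.25
tcp_pos: [0.4972, -0.0991, 0.0048]
ee_rot: [[0.94, 0.342, 0.0], [0.342, -0.94, 0.0], [0.0, -0.0, -1.0]]
ft_force: [-2.3, 1.8, 9.4]
finger_gap: 0.461
grasp_force: 24.3
```

```bash
python3 -c "
from h import *
state()"
```

```text
{'time_s': 11.25, 'joints': [-0.3332, 0.552, 1.9187, 0.0005, 0.6706, 0.8886], 'tcp_pos': [0.4972, -0.0991, 0.0048], 'ee_rot': [[0.9398, 0.3416, 0.0004], [0.3416, -0.9398, 0.0002], [0.0004, -0.0, -1.0]], 'ft_force': [-2.3388, 1.8403, 9.3913], 'torque': [0.4776, 0.227, 0.0159], 'finger_gap': 0.4606, 'grasp_force': 24.2743}
```

Emit:
{"method": "step_arm", "body": {"offset": [[0, 0, -0.0125], [0, 0, -0.0125], [0, 0, 0], [0, 0, 0]], "dr": [[0, 0, 0], [0, 0, 0], [0, 0, 0], [0, 0, 0]], "hand": [-1, -1, -1, -1]}}

```text
time_s: 11.65
tcp_pos: [0.4967, -0.0994, 0.0138]
ee_rot: [[0.94, 0.342, -0.001], [0.342, -0.94, -0.0], [-0.001, -0.0, -1.0]]
ft_force: [-0.2, 0.1, -5.6]
finger_gap: 0.459
grasp_force: 26.1
```

```bash
python3 -c "
from h import *
state()
L=[]
for i in range(4):
  im=r.grab_frame('wrist');o=r.get_obs();R=np.array(o['ee_rot']);L.append(np.r_[o['ft_force'],R.T@o['torque']])
print(np.mean(L,0),np.std(L,0))
cv2.imwrite('pics/w4.png',im[:,:,::-1])"
```

```text
{'time_s': 11.65, 'joints': [-0.3338, 0.5357, 1.9142, -0.0005, 0.6924, 0.8887], 'tcp_pos': [0.4967, -0.0994, 0.0138], 'ee_rot': [[0.9398, 0.3417, -0.0008], [0.3417, -0.9398, -0.0], [-0.0008, -0.0002, -1.0]], 'ft_force': [-0.2141, 0.1468, -5.5902], 'torque': [-0.0736, 0.2364, -0.0549], 'finger_gap': 0.4593, 'grasp_force': 26.0655}
[-1.6507 -0.4754 -5.6236 -0.0212 -0.2503  0.0429] [0.5783 0.1698 0.5155 0.0124 0.0262 0.0242]
```

View pics/w4.png

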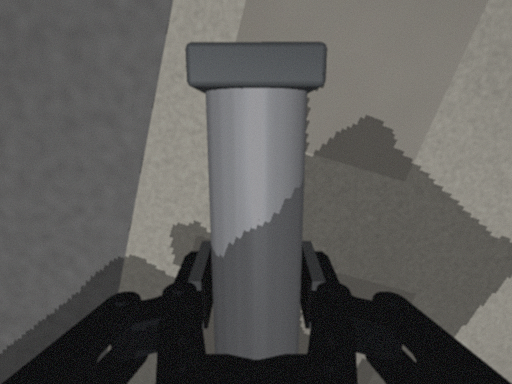

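```bash
python3 -c "
from h import *
o=r.get_obs();c=cam('wrist',o);u=np.array([.9393,.3432]);n=np.array([-.3432,.9393])
for s in (.096,.098):
 for z in (.042,.046,.055,.06):
  P=[np.r_[np.array([.4972,-.0988])+u*s+n*w,z] for w in(-.023,.023)]
  q=proj(c,P);print(s,z,q.ravel(), abs(q[0,0]-q[1,0]))
"
```

```text
0.096 0.042 [321.9559  36.8363 180.9466  37.0908] 141.00932970477186
0.096 0.046 [324.4549  34.88   178.0618  35.1457] 146.3930785848365
0.096 0.055 [330.8412  29.8806 170.6903  30.1754] 160.15087186265643
0.096 0.06 [334.9366  26.6746 165.9636  26.9883] 168.9729934406586
0.098 0.042 [322.3506  30.0213 180.4767  30.2823] 141.87390554781084
0.098 0.046 [324.8807  27.7906 177.5555  28.0633] 147.32515210670152
0.098 0.055 [331.3518  22.0852 170.0848  22.3883] 161.26703493238497
0.098 0.06 [335.5058  18.4227 165.2898  18.7459] 170.21599137031598
```

The far cap is 139 px wide, which matches a height of about 42–46 mm, so it is still on the bench. The heavy end is therefore the far one (+tool x), and the moment agrees. I'll regrip 33 mm further out.

Emit:
{"method": "step_arm", "body": {"offset": [[0, 0, 0.0125], [0, 0, 0.0115], [0, 0, 0], [0, 0, 0], [0, 0, 0], [0, 0, 0], [0.0275, 0, 0], [0.0275, 0, 0], [0.0275, 0, 0], [0, 0, 0]], "dr": [[0, 0, 0], [0, 0, 0], [0, 0, 0], [0, 0, 0], [0, 0, 0], [0, 0, 0], [0, 0, 0], [0, 0, 0], [0, 0, 0], [0, 0, 0]], "hand": [-1, -1, -1, 0.4, 0.4, 0.4, 0.4, 0.4, 0.4, 0.4]}}

```text
time_s: 12.85
tcp_pos: [0.531, -0.0879, 0.0045]
ee_rot: [[0.939, 0.343, 0.003], [0.343, -0.939, -0.001], [0.002, 0.002, -1.0]]
ft_force: [-0.1, -0.4, 1.2]
finger_gap: 0.701
grasp_force: 0.0
```

Emit:
{"method": "step_arm", "body": {"offset": [[0, 0, 0], [0, 0, 0], [0, 0, 0], [0, 0, 0], [0, 0, 0], [0, 0, 0], [0, 0, -0.0125], [0, 0, -0.0125], [0, 0, 0], [0, 0, 0]], "dr": [[0, 0, 0], [0, 0, 0], [0, 0, 0], [0, 0, 0], [0, 0, 0], [0, 0, 0], [0, 0, 0], [0, 0, 0], [0, 0, 0], [0, 0, 0]], "hand": [-1, -1, -1, -1, -1, -1, -1, -1, -1, -1]}}

```text
time_s: 13.85
tcp_pos: [0.5278, -0.0882, 0.0142]
ee_rot: [[0.94, 0.342, -0.0], [0.342, -0.94, -0.0], [-0.0, -0.0, -1.0]]
ft_force: [1.1, -0.7, -9.2]
finger_gap: 0.454
grasp_force: 27.0
```

```bash
cat >> h.py <<'E'
def feel(name,n=5):
    L=[]
    for i in range(n):
        o=r.get_obs();im=r.grab_frame('wrist')[:,:,::-1].copy();R=np.array(o['ee_rot']);L.append(np.r_[o['ft_force'],R.T@o['torque']])
    state();print("F, tool M",np.mean(L,0),np.std(L,0));cv2.imwrite(f'pics/{name}.png',im);return im
E
python3 -c "
from h import *
feel('w5')"
```

```text
{'time_s': 14.1, 'joints': [-0.2943, 0.5599, 1.8495, -0.0002, 0.7326, 0.9279], 'tcp_pos': [0.5279, -0.0881, 0.0141], 'ee_rot': [[0.9398, 0.3417, -0.0005], [0.3417, -0.9398, -0.0], [-0.0005, -0.0002, -1.0]], 'ft_force': [0.0918, -0.7705, -8.2267], 'torque': [-0.0519, -0.0239, 0.0108], 'finger_gap': 0.4573, 'grasp_force': 26.9801}
F, tool M [ 0.4001 -0.3509 -8.283  -0.0196 -0.0038  0.0233] [0.441  0.3317 0.5124 0.027  0.021  0.024 ]
```

View pics/w5.png

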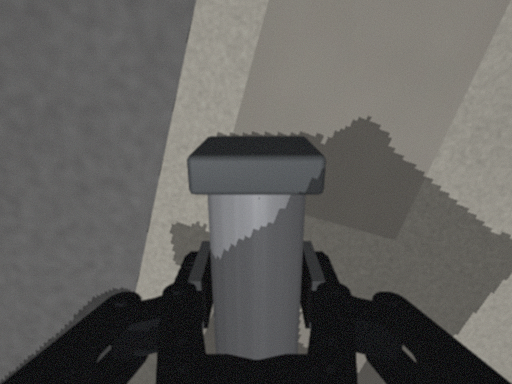

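The full weight is lifted (8.3 N) with a moment of about 0, so the grip is balanced. The far cap also looks level. Next I lift it higher and re-check.

Emit:
{"method": "step_arm", "body": {"offset": [[0, 0, -0.04], [0, 0, -0.07], [0, 0, -0.08], [0, 0, -0.08], [0, 0, -0.08], [0, 0, -0.04], [0, 0, 0], [0, 0, 0]], "dr": [[0, 0, 0], [0, 0, 0], [0, 0, 0], [0, 0, 0], [0, 0, 0], [0, 0, 0], [0, 0, 0], [0, 0, 0]], "hand": [-1, -1, -1, -1, -1, -1, -1, -1]}}

```text
time_s: 14.9
tcp_pos: [0.5275, -0.0879, 0.1697]
ee_rot: [[0.94, 0.342, -0.001], [0.342, -0.94, 0.0], [-0.001, -0.0, -1.0]]
ft_force: [0.2, 1.2, -8.6]
finger_gap: 0.458
grasp_force: 28.0
```

```bash
python3 -c "
from h import *
feel('w6',3)
t=r.grab_frame('scene')[:,:,::-1];cv2.imwrite('pics/s6.png',cv2.resize(t[60:300,150:450],None,fx=2,fy=2))
print(rack(.033,0),rack(.033,-.068))
go(*rack(.033,0),.16,-88.85)"
```

```text
{'time_s': 15.05, 'joints': [-0.2943, 0.3344, 1.7248, -0.0001, 1.086, 0.9279], 'tcp_pos': [0.5267, -0.0877, 0.1685], 'ee_rot': [[0.9398, 0.3416, -0.0034], [0.3416, -0.9398, 0.0009], [-0.0029, -0.002, -1.0]], 'ft_force': [-0.4425, -0.2289, -7.6741], 'torque': [-0.0028, -0.0078, -0.0282], 'finger_gap': 0.4617, 'grasp_force': 28.0216}
F, tool M [ 0.1113  0.3835 -8.5681  0.0208 -0.0083  0.0169] [0.4609 0.6169 0.1412 0.0288 0.0152 0.0185]
[0.5375 0.255 ] [0.5389 0.187 ]
{'time_s': 15.1, 'joints': [-0.2943, 0.3344, 1.7244, -0.0001, 1.0861, 0.9279], 'tcp_pos': [0.5269, -0.0877, 0.1686], 'ee_rot': [[0.9398, 0.3416, -0.0032], [0.3416, -0.9398, 0.0009], [-0.0027, -0.0019, -1.0]], 'ft_force': [0.478, 1.1269, -8.078], 'torque': [-0.0119, -0.0143, -0.0333], 'finger_gap': 0.4591, 'grasp_force': 28.0215}
yang -70.02 turn deg 18.83 frac 0.0523 | shift before turn [ 0.3176 -0.7961  0.0223] after turn [ 0.0437 -0.856   0.0223]
```

View pics/s6.png

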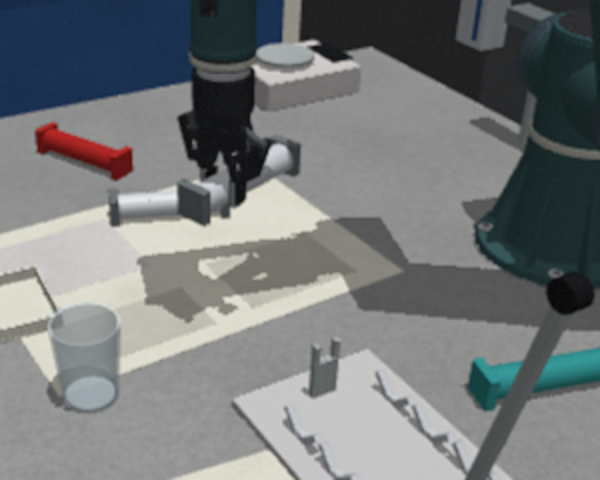

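The tube hangs level from the fingers, and the beaker and rack are untouched. I'll turn and carry it to cradle 2.

Emit:
{"method": "step_arm", "body": {"offset": [[0, 0, 0], [0, 0, 0], [0, 0, 0], [0, 0, 0], [0, 0, 0], [0, 0, 0], [0, 0, 0], [0, 0, 0], [0, 0, 0]], "dr": [[0, 0, 0.003], [0, 0, 0.0075], [0, 0, 0.0075], [0, 0, 0.0075], [0, 0, 0.0075], [0, 0, 0.0075], [0, 0, 0.0075], [0, 0, 0.0043], [0, 0, 0]], "hand": [-1, -1, -1, -1, -1, -1, -1, -1, -1]}}

```text
time_s: 16.0
tcp_pos: [0.528, -0.0881, 0.1699]
ee_rot: [[1.0, 0.02, -0.001], [0.02, -1.0, 0.0], [-0.001, -0.0, -1.0]]
ft_force: [0.5, -0.1, -8.5]
finger_gap: 0.46
grasp_force: 28.0
```

Emit:
{"method": "step_arm", "body": {"offset": [[0.0004, -0.015, 0], [0.0024, -0.04, 0], [0.0024, -0.055, 0], [0.0024, -0.055, 0], [0.0024, -0.055, 0], [0.0024, -0.055, 0], [0.0024, -0.055, 0], [0.0024, -0.055, 0], [0.0024, -0.055, 0], [0.0024, -0.055, 0]], "dr": [[0, 0, 0], [0, 0, 0], [0, 0, 0], [0, 0, 0], [0, 0, 0], [0, 0, 0], [0, 0, 0], [0, 0, 0], [0, 0, 0], [0, 0, 0]], "hand": [-1, -1, -1, -1, -1, -1, -1, -1, -1, -1]}}

```text
time_s: 17.0
tcp_pos: [0.5324, 0.1122, 0.1702]
ee_rot: [[1.0, 0.021, -0.0], [0.021, -1.0, 0.0], [-0.0, -0.0, -1.0]]
ft_force: [-0.1, -0.5, -7.8]
finger_gap: 0.46
grasp_force: 27.9
```

Emit:
{"method": "step_arm", "body": {"offset": [[0.0024, -0.055, 0], [0.0024, -0.055, 0], [0.0024, -0.055, 0], [0.0024, -0.055, 0], [0.0024, -0.055, 0], [0.0024, -0.045, 0], [0.0024, -0.026, 0], [0, -0.015, 0], [0, 0, 0], [0, 0, 0]], "dr": [[0, 0, 0], [0, 0, 0], [0, 0, 0], [0, 0, 0], [0, 0, 0], [0, 0, 0], [0, 0, 0], [0, 0, 0], [0, 0, 0], [0, 0, 0]], "hand": [-1, -1, -1, -1, -1, -1, -1, -1, -1, -1]}}

```text
time_s: 18.0
tcp_pos: [0.5366, 0.2539, 0.1701]
ee_rot: [[1.0, 0.02, -0.001], [0.02, -1.0, -0.001], [-0.001, 0.001, -1.0]]
ft_force: [-1.0, 0.4, -8.1]
finger_gap: 0.456
grasp_force: 27.9
```

```bash
python3 -c "
from h import *
feel('w7',1);o=r.get_obs()
c=cam('wrist',o)
print('saddle edges',proj(c,[[*rack(.064,y),.04] for y in (-.068,0,.068)]).tolist())
go(*rack(.033,0),.07,-88.85)
b=r.grab_frame('top')[:,:,::-1];cv2.imwrite('pics/t7.png',b)
"
```

```text
{'time_s': 18.05, 'joints': [0.3256, 0.4101, 1.5946, -0.0006, 1.1376, 1.8771], 'tcp_pos': [0.5367, 0.2537, 0.1701], 'ee_rot': [[0.9998, 0.0195, -0.0005], [0.0195, -0.9998, -0.0007], [-0.0005, 0.0007, -1.0]], 'ft_force': [-0.2281, 1.177, -8.362], 'torque': [-0.0467, -0.0376, 0.0104], 'finger_gap': 0.4595, 'grasp_force': 27.9471}
F, tool M [-0.9811  0.3829 -8.1374 -0.0473  0.0137 -0.0176] [0. 0. 0. 0. 0. 0.]
saddle edges [[332.15403297608987, 148.04624890928093], [253.6792504070574, 148.07103716400638], [175.19743150601767, 148.095827641336]]
{'time_s': 18.05, 'joints': [0.3256, 0.4101, 1.5946, -0.0006, 1.1376, 1.8771], 'tcp_pos': [0.5367, 0.2537, 0.1701], 'ee_rot': [[0.9998, 0.0195, -0.0005], [0.0195, -0.9998, -0.0007], [-0.0005, 0.0007, -1.0]], 'ft_force': [-0.2281, 1.177, -8.362], 'torque': [-0.0467, -0.0376, 0.0104], 'finger_gap': 0.4595, 'grasp_force': 27.9471}
yang -88.88 turn deg -0.03 frac -0.0001 | shift before turn [ 0.0023 -0.0033  0.2503] after turn [ 0.0023 -0.0033  0.2503]
```

View pics/w7.png

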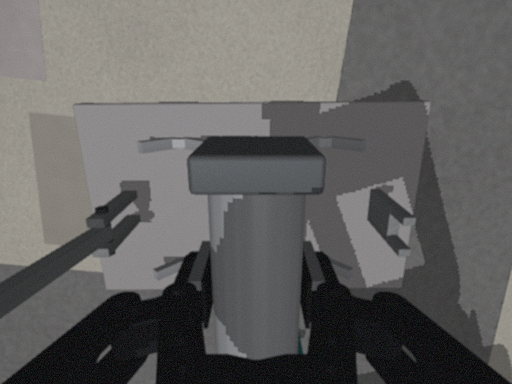

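Saddle Vs are at (178,143) and about (330,141), matching the predictions of 175 and 332. The tube is centred over cradle 2, so I can lower it.

Emit:
{"method": "step_arm", "body": {"offset": [[0.0011, -0.0016, 0.03], [0.0011, -0.0016, 0.06], [0, 0, 0.06], [0, 0, 0.06], [0, 0, 0.06], [0, 0, 0.04], [0, 0, 0.03], [0, 0, 0.01], [0, 0, 0], [0, 0, 0]], "dr": [[0, 0, 0], [0, 0, 0], [0, 0, 0], [0, 0, 0], [0, 0, 0], [0, 0, 0], [0, 0, 0], [0, 0, 0], [0, 0, 0], [0, 0, 0]], "hand": [-1, -1, -1, -1, -1, -1, -1, -1, -1, -1]}}

```text
time_s: 19.1
tcp_pos: [0.5384, 0.256, 0.0309]
ee_rot: [[1.0, 0.02, 0.001], [0.02, -1.0, 0.0], [0.001, -0.0, -1.0]]
ft_force: [-0.6, -0.1, -8.5]
finger_gap: 0.46
grasp_force: 27.8
```

Emit:
{"method": "step_arm", "body": {"offset": [[0, 0, 0.005], [0, 0, 0.005], [0, 0, 0], [0, 0, 0]], "dr": [[0, 0, 0], [0, 0, 0], [0, 0, 0], [0, 0, 0]], "hand": [-1, -1, -1, -1]}}

```text
time_s: 19.5
tcp_pos: [0.5377, 0.2558, 0.0264]
ee_rot: [[1.0, 0.02, 0.0], [0.02, -1.0, -0.0], [0.0, 0.0, -1.0]]
ft_force: [-0.3, -0.1, -8.8]
finger_gap: 0.457
grasp_force: 27.9
```

Emit:
{"method": "step_arm", "body": {"offset": [[0, 0, 0.004], [0, 0, 0], [0, 0, 0.003], [0, 0, 0], [0, 0, 0]], "dr": [[0, 0, 0], [0, 0, 0], [0, 0, 0], [0, 0, 0], [0, 0, 0]], "hand": [-1, -1, -1, -1, -1]}}

```text
time_s: 20.0
tcp_pos: [0.5384, 0.2569, 0.0242]
ee_rot: [[1.0, 0.02, 0.002], [0.02, -1.0, 0.002], [0.002, -0.001, -1.0]]
ft_force: [-1.1, 5.3, 0.4]
finger_gap: 0.458
grasp_force: 28.6
```

Emit:
{"method": "step_arm", "body": {"offset": [[0, 0, 0], [0, 0, 0], [0, 0, 0], [0, 0, 0], [0, 0, -0.05], [0, 0, -0.1], [0, 0, -0.1], [0, 0, -0.1], [0, 0, -0.1], [0, 0, 0]], "dr": [[0, 0, 0], [0, 0, 0], [0, 0, 0], [0, 0, 0], [0, 0, 0], [0, 0, 0], [0, 0, 0], [0, 0, 0], [0, 0, 0], [0, 0, 0]], "hand": [0.2, 0.2, 0.2, 0.2, 0.2, 0.2, 0.2, 0.2, 0.2, 0.2]}}

```text
time_s: 21.0
tcp_pos: [0.5415, 0.257, 0.2098]
ee_rot: [[1.0, 0.02, 0.011], [0.02, -1.0, 0.003], [0.011, -0.003, -1.0]]
ft_force: [0.3, 1.1, 0.1]
finger_gap: 0.6
grasp_force: 0.0
```

```bash
python3 -c "
from h import *
feel('w8',1);t=r.grab_frame('top')[:,:,::-1].copy();cv2.imwrite('pics/t8.png',t)
im=cv2.imread('pics/w8.png');cv2.imwrite('pics/w8t.png',np.hstack([cv2.resize(im,(400,300)),cv2.resize(t,(400,300))]))
go(.48,-.3487,.25,-107.3)"
```

```text
{'time_s': 21.05, 'joints': [0.3281, 0.3743, 1.5509, -0.0003, 1.2094, 1.8789], 'tcp_pos': [0.5399, 0.2564, 0.2069], 'ee_rot': [[0.9998, 0.02, 0.0067], [0.02, -0.9998, 0.002], [0.0067, -0.0019, -1.0]], 'ft_force': [0.6076, -1.2763, -0.6718], 'torque': [-0.0435, 0.021, -0.0507], 'finger_gap': 0.6023, 'grasp_force': 0.0}
F, tool M [0.3015 1.0525 0.1227 0.0116 0.0385 0.0091] [0. 0. 0. 0. 0. 0.]
{'time_s': 21.1, 'joints': [0.3281, 0.3763, 1.5536, -0.0002, 1.2089, 1.8789], 'tcp_pos': [0.5384, 0.2559, 0.2047], 'ee_rot': [[0.9998, 0.02, 0.0027], [0.02, -0.9998, 0.0007], [0.0027, -0.0006, -1.0]], 'ft_force': [-0.6636, 0.0378, -0.5582], 'torque': [0.0078, -0.0293, 0.0531], 'finger_gap': 0.5998, 'grasp_force': 0.0}
yang -88.85 turn deg 18.45 frac 0.0512 | shift before turn [-0.1758  1.5083 -0.1147] after turn [ 0.3105  1.4864 -0.1147]
```

View pics/w8t.png

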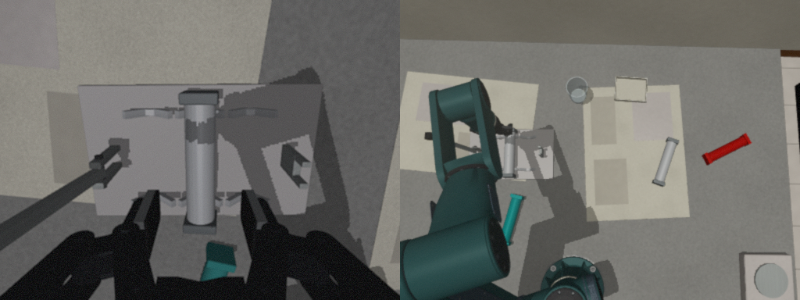

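Tube A lies in cradle 2 with both caps outside the saddles. Tube B is still at (340,206). On to tube B.

Emit:
{"method": "step_arm", "body": {"offset": [[0, 0, -0.05], [0, 0, -0.05], [0, 0, -0.015], [0.0222, 0.106, 0], [0.0222, 0.106, 0], [0.0222, 0.106, 0], [0.0222, 0.106, 0], [0.0222, 0.106, 0], [0.0222, 0.106, 0], [0.0222, 0.106, 0]], "dr": [[0, 0, 0.0171], [0, 0, 0.0171], [0, 0, 0.017], [0, 0, 0], [0, 0, 0], [0, 0, 0], [0, 0, 0], [0, 0, 0], [0, 0, 0], [0, 0, 0]], "hand": [1, 1, 1, 1, 1, 1, 1, 1, 1, 1]}}

```text
time_s: 22.1
tcp_pos: [0.5072, -0.0475, 0.2476]
ee_rot: [[0.955, -0.297, -0.003], [-0.297, -0.955, 0.001], [-0.003, 0.0, -1.0]]
ft_force: [0.2, -0.8, -0.5]
finger_gap: 1.001
grasp_force: 0.0
```

Emit:
{"method": "step_arm", "body": {"offset": [[0.0222, 0.106, 0], [0.0222, 0.106, 0], [0.0222, 0.106, 0], [0.0222, 0.106, 0], [0.0222, 0.106, 0], [0.0222, 0.106, 0], [0.0222, 0.106, 0], [0, 0, 0], [0, 0, 0], [0, 0, 0]], "dr": [[0, 0, 0], [0, 0, 0], [0, 0, 0], [0, 0, 0], [0, 0, 0], [0, 0, 0], [0, 0, 0], [0, 0, 0], [0, 0, 0], [0, 0, 0]], "hand": [1, 1, 1, 1, 1, 1, 1, 1, 1, 1]}}

```text
time_s: 23.1
tcp_pos: [0.4793, -0.3463, 0.2481]
ee_rot: [[0.955, -0.297, -0.002], [-0.297, -0.955, 0.002], [-0.003, -0.002, -1.0]]
ft_force: [0.5, 0.3, -0.2]
finger_gap: 0.998
grasp_force: 0.0
```

```bash
python3 -c "
from h import *
o=state();c=cam('wrist',o);im=r.grab_frame('wrist')[:,:,::-1].copy();cv2.imwrite('pics/w9.png',im)
print(proj(c,[[.4855,-.3487,.023]]))
b=im.astype(int);rb=(b[:,:,2]-b[:,:,0])/np.maximum(b.mean(2),1)
m=np.zeros(rb.shape,np.uint8);m[40:240,200:320]=(rb<.04)[40:240,200:320]
m=cv2.morphologyEx(m,cv2.MORPH_OPEN,np.ones((5,5)))
for k in blobs(m,300): print(cv2.boundingRect(k),cv2.minAreaRect(k))
for y in range(40,240,12):
  x=np.where(m[y])[0]; print(y,(x.min(),x.max(),len(x)) if len(x) else 0)
"
```

```text
{'time_s': 23.1, 'joints': [-0.7427, 0.3337, 1.5053, 0.0004, 1.3058, 1.1293], 'tcp_pos': [0.4793, -0.3463, 0.2481], 'ee_rot': [[0.9549, -0.2968, -0.0021], [-0.2968, -0.9549, 0.0025], [-0.0028, -0.0017, -1.0]], 'ft_force': [0.4918, 0.316, -0.1952], 'torque': [0.0114, 0.0226, -0.0065], 'finger_gap': 0.998, 'grasp_force': 0.0}
[[256.3269 154.6537]]
(238, 59, 45, 178) ((260.04925537109375, 147.47576904296875), (43.085079193115234, 176.93531799316406), 0.35150346159935)
40 (np.int64(298), np.int64(319), 16)
52 (np.int64(300), np.int64(304), 5)
64 (np.int64(209), np.int64(253), 23)
76 (np.int64(212), np.int64(282), 54)
88 (np.int64(243), np.int64(277), 35)
100 (np.int64(243), np.int64(277), 35)
112 (np.int64(242), np.int64(276), 35)
124 (np.int64(242), np.int64(276), 35)
136 (np.int64(242), np.int64(275), 34)
148 (np.int64(242), np.int64(275), 34)
160 (np.int64(242), np.int64(274), 33)
172 (np.int64(242), np.int64(274), 33)
184 (np.int64(242), np.int64(273), 32)
196 (np.int64(242), np.int64(273), 32)
208 (np.int64(241), np.int64(272), 32)
220 (np.int64(239), np.int64(272), 34)
232 (np.int64(238), np.int64(274), 37)
```

View pics/w9.png

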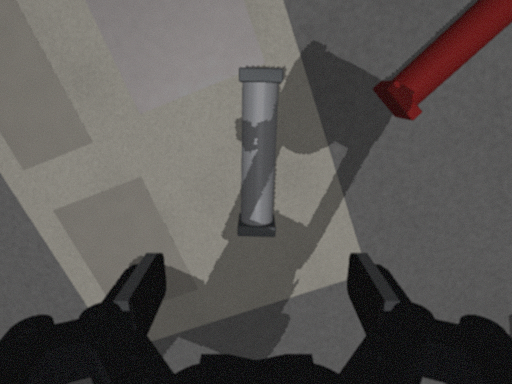

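Tube B lies at column 259, with its caps at rows 67 and 236. The red look-alike, at (400,95), is well clear of the fingers.

```bash
python3 -c "
from h import *
o=r.get_obs();c=cam('wrist',o)
mid,u=axis(c,(260.3,88),(257.2,208),(261,67),(256.5,236.5))
go(*mid,.006,np.degrees(np.arctan2(u[1],u[0]))-90)
"
```

```text
len 0.1899 ang -18.54 mid [ 0.4849 -0.3511] u [ 0.9481 -0.3179]
{'time_s': 23.15, 'joints': [-0.7421, 0.3331, 1.5051, 0.0003, 1.3058, 1.1293], 'tcp_pos': [0.4796, -0.3462, 0.2485], 'ee_rot': [[0.9551, -0.2962, -0.0016], [-0.2962, -0.9551, 0.0018], [-0.0021, -0.0013, -1.0]], 'ft_force': [-0.9402, -0.1548, 0.091], 'torque': [0.0065, -0.0471, 0.0151], 'finger_gap': 1.0007, 'grasp_force': 0.0}
yang -107.23 turn deg 1.31 frac 0.0036 | shift before turn [0.0174 0.0087 0.6063] after turn [0.0176 0.0083 0.6063]
```

Emit:
{"method": "step_arm", "body": {"offset": [[0, 0, 0], [0.0044, 0.0021, 0.1], [0.0044, 0.0021, 0.1], [0.0044, 0.0021, 0.1], [0.0044, 0.0021, 0.1], [0, 0, 0.08], [0, 0, 0.06], [0, 0, 0.045], [0, 0, 0.02], [0, 0, 0]], "dr": [[0, 0, 0.0036], [0, 0, 0], [0, 0, 0], [0, 0, 0], [0, 0, 0], [0, 0, 0], [0, 0, 0], [0, 0, 0], [0, 0, 0], [0, 0, 0]], "hand": [1, 1, 1, 1, 1, 1, 1, 1, 1, 1], "grip_force": 25}}

```text
time_s: 24.15
tcp_pos: [0.4854, -0.3522, 0.0068]
ee_rot: [[0.948, -0.318, -0.001], [-0.318, -0.948, 0.001], [-0.002, -0.001, -1.0]]
ft_force: [0.5, -0.4, -0.0]
finger_gap: 0.997
grasp_force: 0.0
```

Emit:
{"method": "step_arm", "body": {"offset": [[0, 0, 0], [0, 0, 0], [0, 0, 0], [0, 0, 0], [0, 0, 0], [0, 0, 0], [0, 0, 0], [0, 0, -0.0125], [0, 0, -0.0125], [0, 0, 0]], "dr": [[0, 0, 0], [0, 0, 0], [0, 0, 0], [0, 0, 0], [0, 0, 0], [0, 0, 0], [0, 0, 0], [0, 0, 0], [0, 0, 0], [0, 0, 0]], "hand": [-1, -1, -1, -1, -1, -1, -1, -1, -1, -1]}}

```text
time_s: 25.15
tcp_pos: [0.4854, -0.3534, 0.0178]
ee_rot: [[0.948, -0.319, -0.0], [-0.319, -0.948, -0.0], [-0.0, 0.0, -1.0]]
ft_force: [0.5, -0.4, -5.5]
finger_gap: 0.458
grasp_force: 25.9
```

```bash
python3 -c "
from h import *
b=feel('w10',5).astype(int)
rb=b.mean(2)
for y in (50,60,70,80):
  print(y,np.round(rb[y,160:350:4]).astype(int).tolist())"
```

```text
{'time_s': 25.4, 'joints': [-0.744, 0.6151, 1.6971, -0.0002, 0.8294, 1.1512], 'tcp_pos': [0.4856, -0.3534, 0.0173], 'ee_rot': [[0.9479, -0.3186, -0.0002], [-0.3186, -0.9479, -0.0001], [-0.0001, 0.0001, -1.0]], 'ft_force': [0.374, 0.1588, -4.8218], 'torque': [-0.0472, -0.0724, 0.0398], 'finger_gap': 0.461, 'grasp_force': 25.9458}
F, tool M [ 0.3953  0.0614 -5.1842  0.0066  0.0788  0.0109] [0.3657 0.4199 0.3785 0.0531 0.0423 0.027 ]
50 [149, 150, 150, 151, 150, 149, 151, 150, 152, 150, 153, 151, 155, 156, 155, 153, 156, 155, 155, 155, 157, 154, 150, 143, 141, 149, 150, 143, 144, 146, 144, 130, 97, 98, 94, 95, 94, 94, 99, 95, 96, 90, 93, 94, 96, 100, 147, 130]
60 [149, 149, 147, 147, 149, 75, 91, 92, 93, 93, 91, 91, 89, 92, 88, 91, 92, 90, 90, 87, 94, 87, 85, 91, 86, 88, 87, 63, 55, 57, 58, 56, 56, 58, 58, 55, 62, 55, 54, 62, 61, 58, 65, 52, 93, 97, 96, 97]
70 [148, 154, 152, 149, 154, 81, 93, 98, 98, 100, 102, 98, 99, 101, 99, 97, 98, 99, 101, 98, 97, 96, 95, 94, 81, 54, 61, 61, 63, 58, 58, 62, 60, 61, 60, 58, 60, 58, 62, 60, 59, 64, 60, 49, 95, 95, 93, 89]
80 [151, 149, 151, 154, 152, 115, 89, 100, 99, 94, 99, 94, 96, 99, 101, 97, 98, 95, 94, 97, 96, 98, 97, 58, 55, 63, 61, 57, 57, 56, 56, 56, 58, 55, 62, 62, 59, 61, 56, 57, 60, 61, 62, 51, 93, 94, 97, 95]
```

The far cap is 154 px wide, so it has lifted off. With the positive moment, that puts the heavy end near (−tool x). The force ratio suggests an offset of about 36 mm.

Emit:
{"method": "step_arm", "body": {"offset": [[0, 0, 0.0125], [0, 0, 0.0145], [0, 0, 0], [0, 0, 0], [0, 0, 0], [0, 0, 0], [-0.03, 0, 0], [-0.03, 0, 0], [-0.03, 0, 0], [0, 0, 0]], "dr": [[0, 0, 0], [0, 0, 0], [0, 0, 0], [0, 0, 0], [0, 0, 0], [0, 0, 0], [0, 0, 0], [0, 0, 0], [0, 0, 0], [0, 0, 0]], "hand": [-1, -1, -1, 0.4, 0.4, 0.4, 0.4, 0.4, 0.4, 0.4]}}

```text
time_s: 26.4
tcp_pos: [0.4486, -0.3401, 0.0064]
ee_rot: [[0.948, -0.319, -0.003], [-0.319, -0.948, 0.002], [-0.003, -0.001, -1.0]]
ft_force: [0.2, -0.3, -0.0]
finger_gap: 0.7
grasp_force: 0.0
```

Emit:
{"method": "step_arm", "body": {"offset": [[0, 0, 0], [0, 0, 0], [0, 0, 0], [0, 0, 0], [0, 0, 0], [0, 0, 0], [0, 0, -0.0125], [0, 0, -0.0125], [0, 0, 0], [0, 0, 0]], "dr": [[0, 0, 0], [0, 0, 0], [0, 0, 0], [0, 0, 0], [0, 0, 0], [0, 0, 0], [0, 0, 0], [0, 0, 0], [0, 0, 0], [0, 0, 0]], "hand": [-1, -1, -1, -1, -1, -1, -1, -1, -1, -1]}}

```text
time_s: 27.4
tcp_pos: [0.4515, -0.3417, 0.0165]
ee_rot: [[0.948, -0.318, -0.0], [-0.318, -0.948, 0.0], [-0.0, -0.0, -1.0]]
ft_force: [0.7, -0.1, -7.3]
finger_gap: 0.458
grasp_force: 26.9
```

```bash
python3 -c "
from h import *
feel('w11',6)
t=r.grab_frame('scene')[:,:,::-1];cv2.imwrite('pics/s11.png',t)"
```

```text
{'time_s': 27.7, 'joints': [-0.77, 0.5839, 1.7776, -0.0001, 0.7804, 1.1251], 'tcp_pos': [0.4514, -0.3418, 0.0165], 'ee_rot': [[0.9479, -0.3186, -0.0003], [-0.3186, -0.9479, 0.0001], [-0.0003, -0.0, -1.0]], 'ft_force': [0.2643, 0.1948, -6.8171], 'torque': [0.022, 0.0464, 0.0039], 'finger_gap': 0.4572, 'grasp_force': 26.9023}
F, tool M [ 0.1165  0.0495 -7.2374  0.0209 -0.0438 -0.0111] [0.4007 0.2387 0.3275 0.0382 0.0203 0.0171]
```

Weight 7.2 N and moment −0.044 N·m: the balance point is about 6 mm back toward the middle. One more small regrip.

Emit:
{"method": "step_arm", "body": {"offset": [[0, 0, 0.0125], [0, 0, 0.0125], [0, 0, 0], [0, 0, 0], [0, 0, 0], [0, 0, 0], [0.0145, 0, 0], [0, 0, 0], [0, 0, 0], [0, 0, 0]], "dr": [[0, 0, 0], [0, 0, 0], [0, 0, 0], [0, 0, 0], [0, 0, 0], [0, 0, 0], [0, 0, 0], [0, 0, 0], [0, 0, 0], [0, 0, 0]], "hand": [-1, -1, -1, 0.2, 0.2, 0.2, 0.2, 0.2, 0.2, 0.2]}}

```text
time_s: 28.75
tcp_pos: [0.457, -0.3437, 0.0067]
ee_rot: [[0.948, -0.318, -0.0], [-0.318, -0.948, -0.0], [-0.0, 0.0, -1.0]]
ft_force: [0.4, -0.3, -0.6]
finger_gap: 0.602
grasp_force: 0.0
```

Emit:
{"method": "step_arm", "body": {"offset": [[0, 0, 0], [0, 0, 0], [0, 0, 0], [0, 0, 0], [0, 0, 0], [0, 0, 0], [0, 0, -0.0125], [0, 0, -0.0125], [0, 0, 0], [0, 0, 0]], "dr": [[0, 0, 0], [0, 0, 0], [0, 0, 0], [0, 0, 0], [0, 0, 0], [0, 0, 0], [0, 0, 0], [0, 0, 0], [0, 0, 0], [0, 0, 0]], "hand": [-1, -1, -1, -1, -1, -1, -1, -1, -1, -1]}}

```text
time_s: 29.75
tcp_pos: [0.4569, -0.3436, 0.0166]
ee_rot: [[0.948, -0.319, -0.0], [-0.319, -0.948, 0.0], [-0.0, -0.0, -1.0]]
ft_force: [-0.0, -0.1, -7.2]
finger_gap: 0.458
grasp_force: 26.9
```

```bash
python3 -c "
from h import *
feel('w12',6)"
```

```text
{'time_s': 30.05, 'joints': [-0.7656, 0.589, 1.7649, -0.0001, 0.7881, 1.1295], 'tcp_pos': [0.4569, -0.3436, 0.0165], 'ee_rot': [[0.9479, -0.3186, -0.0003], [-0.3186, -0.9479, 0.0002], [-0.0004, -0.0001, -1.0]], 'ft_force': [-0.2062, 0.5261, -7.374], 'torque': [-0.039, -0.0453, 0.0096], 'finger_gap': 0.4574, 'grasp_force': 26.8661}
F, tool M [ 0.0065  0.1192 -7.2178 -0.0195  0.0037  0.0289] [0.1635 0.3351 0.2746 0.0152 0.0259 0.0219]
```

Emit:
{"method": "step_arm", "body": {"offset": [[0, 0, -0.04], [0, 0, -0.07], [0, 0, -0.08], [0, 0, -0.08], [0, 0, -0.08], [0, 0, -0.04], [0, 0, 0], [0, 0, 0]], "dr": [[0, 0, 0], [0, 0, 0], [0, 0, 0], [0, 0, 0], [0, 0, 0], [0, 0, 0], [0, 0, 0], [0, 0, 0]], "hand": [-1, -1, -1, -1, -1, -1, -1, -1]}}

```text
time_s: 30.85
tcp_pos: [0.4565, -0.3433, 0.1721]
ee_rot: [[0.948, -0.319, -0.001], [-0.319, -0.948, 0.0], [-0.001, -0.0, -1.0]]
ft_force: [-1.0, 0.9, -8.0]
finger_gap: 0.462
grasp_force: 27.5
```

```bash
python3 -c "
from h import *
b=feel('w13',4).astype(int)
t=r.grab_frame('scene')[:,:,::-1];cv2.imwrite('pics/s13.png',np.hstack([cv2.resize(t[60:260,120:370],(500,400)),cv2.resize(b.astype(np.uint8),(300,225)).repeat(1,0)[:400] if 0 else cv2.copyMakeBorder(cv2.resize(b.astype(np.uint8),(300,225)),0,175,0,0,0)]))
"
```

```text
{'time_s': 31.05, 'joints': [-0.7656, 0.3798, 1.6431, -0.0001, 1.1219, 1.1295], 'tcp_pos': [0.4561, -0.3428, 0.171], 'ee_rot': [[0.9479, -0.3186, -0.0023], [-0.3186, -0.9479, 0.0021], [-0.0029, -0.0013, -1.0]], 'ft_force': [-0.6403, 0.3739, -6.843], 'torque': [-0.003, 0.0372, -0.0112], 'finger_gap': 0.459, 'grasp_force': 27.506}
F, tool M [ 0.0068  0.4467 -7.5462  0.0173  0.0059  0.0133] [0.616  0.3474 0.4717 0.0074 0.0255 0.022 ]
```

View pics/s13.png

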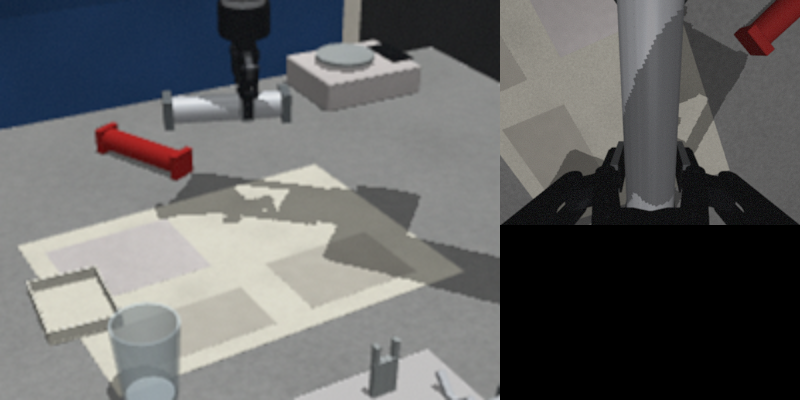

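Tube B hangs level. I'll turn it and carry it to cradle 1.

Emit:
{"method": "step_arm", "body": {"offset": [[0, 0, 0], [0, 0, 0], [0, 0, 0], [0, 0, 0], [0, 0, 0], [0, 0, 0], [0, 0, 0], [0, 0, 0], [0, 0, 0]], "dr": [[0, 0, -0.0035], [0, 0, -0.0078], [0, 0, -0.0078], [0, 0, -0.0078], [0, 0, -0.0078], [0, 0, -0.0078], [0, 0, -0.0078], [0, 0, -0.0045], [0, 0, 0]], "hand": [-1, -1, -1, -1, -1, -1, -1, -1, -1]}}

```text
time_s: 32.0
tcp_pos: [0.4569, -0.3437, 0.1725]
ee_rot: [[1.0, 0.021, -0.0], [0.021, -1.0, 0.0], [-0.0, -0.0, -1.0]]
ft_force: [0.6, 0.5, -6.1]
finger_gap: 0.457
grasp_force: 27.5
```

```bash
python3 -c "
from h import *
go(*rack(-.029,-.068),.17,-88.85)"
```

```text
{'time_s': 32.0, 'joints': [-0.7656, 0.3784, 1.6412, -0.0001, 1.1224, 0.7846], 'tcp_pos': [0.4569, -0.3437, 0.1725], 'ee_rot': [[0.9998, 0.0206, -0.0004], [0.0206, -0.9998, 0.0002], [-0.0003, -0.0002, -1.0]], 'ft_force': [0.5771, 0.5423, -6.147], 'torque': [0.0302, 0.0504, 0.0132], 'finger_gap': 0.4568, 'grasp_force': 27.4885}
yang -88.82 turn deg 0.03 frac 0.0001 | shift before turn [ 0.0772 -1.3222  0.0064] after turn [ 0.0764 -1.3222  0.0064]
```

Emit:
{"method": "step_arm", "body": {"offset": [[0.0045, -0.02, 0], [0.0045, -0.05, 0], [0.0045, -0.08, 0], [0.0045, -0.08, 0], [0.0045, -0.08, 0], [0.0045, -0.08, 0], [0.0045, -0.08, 0], [0.0045, -0.08, 0], [0.0045, -0.08, 0], [0.0045, -0.08, 0]], "dr": [[0, 0, 0], [0, 0, 0], [0, 0, 0], [0, 0, 0], [0, 0, 0], [0, 0, 0], [0, 0, 0], [0, 0, 0], [0, 0, 0], [0, 0, 0]], "hand": [-1, -1, -1, -1, -1, -1, -1, -1, -1, -1]}}

```text
time_s: 33.0
tcp_pos: [0.4683, -0.0567, 0.1728]
ee_rot: [[1.0, 0.02, -0.0], [0.02, -1.0, 0.001], [-0.0, -0.001, -1.0]]
ft_force: [0.4, -0.7, -6.8]
finger_gap: 0.458
grasp_force: 27.4
```

Emit:
{"method": "step_arm", "body": {"offset": [[0.0045, -0.08, 0], [0.0045, -0.08, 0], [0.0045, -0.08, 0], [0.0045, -0.08, 0], [0.0045, -0.08, 0], [0.0045, -0.08, 0], [0.0045, -0.07, 0], [0, -0.04, 0], [0, -0.0222, 0], [0, 0, 0]], "dr": [[0, 0, 0], [0, 0, 0], [0, 0, 0], [0, 0, 0], [0, 0, 0], [0, 0, 0], [0, 0, 0], [0, 0, 0], [0, 0, 0], [0, 0, 0]], "hand": [-1, -1, -1, -1, -1, -1, -1, -1, -1, -1]}}

```text
time_s: 34.0
tcp_pos: [0.476, 0.187, 0.1727]
ee_rot: [[1.0, 0.022, -0.0], [0.022, -1.0, 0.0], [-0.0, -0.0, -1.0]]
ft_force: [-0.2, -0.5, -7.1]
finger_gap: 0.459
grasp_force: 27.5
```

```bash
python3 -c "
from h import *
feel('w14',2)
go(*rack(-.029,-.068),.0325,-88.85)"
```

```text
{'time_s': 34.1, 'joints': [0.2364, 0.2975, 1.7705, -0.0006, 1.0742, 1.7869], 'tcp_pos': [0.4763, 0.1854, 0.1726], 'ee_rot': [[0.9998, 0.0206, -0.0005], [0.0206, -0.9998, -0.0007], [-0.0006, 0.0007, -1.0]], 'ft_force': [0.279, -0.7094, -6.9158], 'torque': [-0.0535, -0.0225, -0.0245], 'finger_gap': 0.4595, 'grasp_force': 27.4863}
F, tool M [-0.0617 -0.7267 -6.9018 -0.0153 -0.0317  0.0088] [0.1758 0.2747 0.2309 0.0017 0.004  0.0204]
{'time_s': 34.1, 'joints': [0.2364, 0.2975, 1.7705, -0.0006, 1.0742, 1.7869], 'tcp_pos': [0.4763, 0.1854, 0.1726], 'ee_rot': [[0.9998, 0.0206, -0.0005], [0.0206, -0.9998, -0.0007], [-0.0006, 0.0007, -1.0]], 'ft_force': [0.279, -0.7094, -6.9158], 'torque': [-0.0535, -0.0225, -0.0245], 'finger_gap': 0.4595, 'grasp_force': 27.4863}
yang -88.82 turn deg 0.03 frac 0.0001 | shift before turn [ 0.0017 -0.0011  0.3503] after turn [ 0.0017 -0.0011  0.3503]
```

View pics/w14.png

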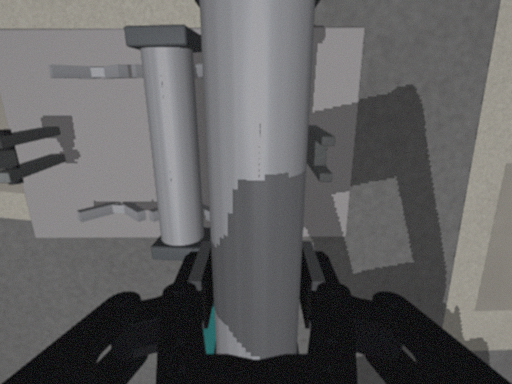

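Tube A is seated, with its caps outside both saddles at (163,38) and (180,248). Tube B is centred over cradle 1, next to the catch at (322,155). Lowering it.

Emit:
{"method": "step_arm", "body": {"offset": [[0.0017, -0.0011, 0.03], [0, 0, 0.06], [0, 0, 0.06], [0, 0, 0.06], [0, 0, 0.06], [0, 0, 0.04], [0, 0, 0.03], [0, 0, 0.01], [0, 0, 0], [0, 0, 0.003]], "dr": [[0, 0, 0], [0, 0, 0], [0, 0, 0], [0, 0, 0], [0, 0, 0], [0, 0, 0], [0, 0, 0], [0, 0, 0], [0, 0, 0], [0, 0, 0]], "hand": [-1, -1, -1, -1, -1, -1, -1, -1, -1, -1]}}

```text
time_s: 35.1
tcp_pos: [0.477, 0.1859, 0.0318]
ee_rot: [[1.0, 0.019, -0.001], [0.019, -1.0, -0.0], [-0.001, 0.0, -1.0]]
ft_force: [-3.0, 0.3, -5.6]
finger_gap: 0.458
grasp_force: 27.4
```

Emit:
{"method": "step_arm", "body": {"offset": [[0, 0, 0.004], [0, 0, 0.004], [0, 0, 0.003], [0, 0, 0], [0, 0, 0]], "dr": [[0, 0, 0], [0, 0, 0], [0, 0, 0], [0, 0, 0], [0, 0, 0]], "hand": [-1, -1, -1, -1, -1]}}

```text
time_s: 35.6
tcp_pos: [0.4774, 0.1867, 0.0273]
ee_rot: [[1.0, 0.02, -0.0], [0.02, -1.0, 0.001], [-0.0, -0.001, -1.0]]
ft_force: [-5.4, 2.3, -3.9]
finger_gap: 0.46
grasp_force: 27.9
```

```bash
python3 -c "
from h import *
feel('w15',4)
o=r.get_obs();c=cam('wrist',o)
b=cv2.imread('pics/w15.png').mean(2)
print('far cap rows, col 256:',[int(v) for v in b[0:60:3,256]])
P=lambda s,z:np.r_[np.array(o['tcp_pos'])[:2]+np.array([1,.02])*s,z]
for s in (.111,.115,.125): print(s,proj(c,[P(s,.062),P(s,.065)]).ravel())
s=r.grab_frame('scene')[:,:,::-1].copy();cv2.imwrite('pics/s15.png',s);cs=cam('scene')
# expected corners of far cap outer face (rack x=.096) for both tubes
for y in (-.068,0):
  print(proj(cs,[[*rack(.096,y+dy),.042+dz] for dy in(-.023,.023) for dz in(-.023,.023)]).round(1).tolist())
"
```

```text
{'time_s': 35.8, 'joints': [0.2375, 0.5169, 1.8938, 0.001, 0.7308, 1.7876], 'tcp_pos': [0.4774, 0.1867, 0.0273], 'ee_rot': [[0.9998, 0.0199, -0.0], [0.0199, -0.9998, 0.0007], [-0.0, -0.0007, -1.0]], 'ft_force': [-4.6287, 1.7459, -3.577], 'torque': [0.3954, 0.5319, -0.1337], 'finger_gap': 0.4574, 'grasp_force': 27.8752}
F, tool M [-4.9358  2.8172 -4.1107  0.4175 -0.534   0.106 ] [0.354  0.5647 0.4157 0.0235 0.0144 0.0165]
far cap rows, col 256: [160, 162, 163, 164, 162, 162, 162, 162, 163, 163, 160, 164, 164, 164, 163, 163, 165, 166, 165, 165]
0.111 [253.2025 -19.0086 253.098  -22.4015]
0.115 [253.1639 -35.0268 253.0566 -38.9814]
0.125 [253.0623 -77.061  252.9478 -82.5578]
[[282.4, 273.6], [283.0, 258.2], [293.2, 286.5], [294.2, 270.8]]
[[298.7, 293.0], [299.8, 277.2], [310.8, 307.2], [312.3, 291.2]]
```

The −x push suggests the knuckle is brushing the catch ear. I'll raise, shift 6 mm to −x, which is within the play, and lower again.

Emit:
{"method": "step_arm", "body": {"offset": [[0, 0, -0.02], [0, 0, -0.015], [-0.015, 0, 0], [0, 0, 0], [0, 0, 0]], "dr": [[0, 0, 0], [0, 0, 0], [0, 0, 0], [0, 0, 0], [0, 0, 0]], "hand": [-1, -1, -1, -1, -1]}}

```text
time_s: 36.35
tcp_pos: [0.4717, 0.186, 0.0412]
ee_rot: [[1.0, 0.02, 0.001], [0.02, -1.0, -0.0], [0.001, 0.0, -1.0]]
ft_force: [-0.2, 0.6, -7.5]
finger_gap: 0.46
grasp_force: 27.5
```

```bash
python3 -c "
from h import *
feel('w16',3)"
```

```text
{'time_s': 36.5, 'joints': [0.2393, 0.4883, 1.8975, -0.0002, 0.7555, 1.7901], 'tcp_pos': [0.4719, 0.186, 0.041], 'ee_rot': [[0.9998, 0.02, 0.0003], [0.02, -0.9998, -0.0], [0.0003, 0.0001, -1.0]], 'ft_force': [0.2764, 0.8083, -7.5254], 'torque': [0.0056, -0.0148, -0.0013], 'finger_gap': 0.4582, 'grasp_force': 27.5215}
F, tool M [-0.1039  0.421  -7.296  -0.0027  0.0009 -0.006 ] [0.3906 0.2738 0.3249 0.0055 0.0197 0.0239]
```

Emit:
{"method": "step_arm", "body": {"offset": [[0, 0, 0.015], [0, 0, 0.01], [0, 0, 0], [0, 0, 0]], "dr": [[0, 0, 0], [0, 0, 0], [0, 0, 0], [0, 0, 0]], "hand": [-1, -1, -1, -1]}}

```text
time_s: 36.9
tcp_pos: [0.4714, 0.1859, 0.0307]
ee_rot: [[1.0, 0.02, -0.001], [0.02, -1.0, -0.0], [-0.001, 0.0, -1.0]]
ft_force: [-0.1, 0.2, -7.4]
finger_gap: 0.458
grasp_force: 27.4
```

```bash
python3 -c "
from h import *
feel('w17',3)"
```

```text
{'time_s': 37.05, 'joints': [0.2393, 0.5054, 1.9038, -0.0001, 0.7323, 1.7901], 'tcp_pos': [0.4718, 0.186, 0.0311], 'ee_rot': [[0.9998, 0.0201, 0.0001], [0.0201, -0.9998, -0.0001], [0.0001, 0.0001, -1.0]], 'ft_force': [-0.3686, 0.5785, -6.7579], 'torque': [0.0221, -0.078, -0.0265], 'finger_gap': 0.4591, 'grasp_force': 27.4147}
F, tool M [-0.1168 -0.0561 -6.4563  0.0136  0.0339  0.0048] [0.075  0.698  0.7976 0.0089 0.017  0.0139]
```

No contact now at a height where there was contact before, so I'll keep lowering.

Emit:
{"method": "step_arm", "body": {"offset": [[0, 0, 0.005], [0, 0, 0], [0, 0, 0.004], [0, 0, 0], [0, 0, 0]], "dr": [[0, 0, 0], [0, 0, 0], [0, 0, 0], [0, 0, 0], [0, 0, 0]], "hand": [-1, -1, -1, -1, -1]}}

```text
time_s: 37.55
tcp_pos: [0.4719, 0.1863, 0.0276]
ee_rot: [[1.0, 0.02, 0.001], [0.02, -1.0, 0.0], [0.001, -0.0, -1.0]]
ft_force: [0.5, 3.1, -5.7]
finger_gap: 0.459
grasp_force: 27.6
```

Emit:
{"method": "step_arm", "body": {"offset": [[0, 0, 0.003], [0, 0, 0], [0, 0, 0]], "dr": [[0, 0, 0], [0, 0, 0], [0, 0, 0]], "hand": [-1, -1, -1]}}

```text
time_s: 37.85
tcp_pos: [0.4722, 0.1869, 0.0269]
ee_rot: [[1.0, 0.02, 0.001], [0.02, -1.0, 0.001], [0.001, -0.001, -1.0]]
ft_force: [-1.6, 5.6, 1.4]
finger_gap: 0.459
grasp_force: 28.2
```

Emit:
{"method": "step_arm", "body": {"offset": [[0, 0, 0], [0, 0, 0], [0, 0, 0], [0, 0, -0.03], [0, 0, -0.06], [0, 0, -0.1], [0, 0, -0.1], [0, 0, -0.1], [0, 0, -0.1], [0, 0, -0.06]], "dr": [[0, 0, 0], [0, 0, 0], [0, 0, 0], [0, 0, 0], [0, 0, 0], [0, 0, 0], [0, 0, 0], [0, 0, 0], [0, 0, 0], [0, 0, 0]], "hand": [0.08, 0.08, 0.08, 0.08, 0.08, 0.08, 0.08, 0.08, 0.08, 0.08]}}

```text
time_s: 38.85
tcp_pos: [0.4727, 0.1861, 0.2506]
ee_rot: [[1.0, 0.02, 0.005], [0.02, -1.0, 0.001], [0.005, -0.001, -1.0]]
ft_force: [1.1, 0.7, -0.2]
finger_gap: 0.542
grasp_force: 0.0
```

Emit:
{"method": "step_arm", "body": {"offset": [[0, 0, -0.1], [0, 0, -0.1], [0, 0, 0], [0, 0, 0]], "dr": [[0, 0, 0], [0, 0, 0], [0, 0, 0], [0, 0, 0]], "hand": [1, 1, 1, 1]}}

```text
time_s: 39.25
tcp_pos: [0.4719, 0.186, 0.328]
ee_rot: [[1.0, 0.02, 0.003], [0.02, -1.0, 0.001], [0.003, -0.0, -1.0]]
ft_force: [-1.3, 0.3, -0.5]
finger_gap: 0.998
grasp_force: 0.0
```

```bash
python3 -c "
from h import *
feel('w18',1);o=r.get_obs();c=cam('wrist',o);im=cv2.imread('pics/w18.png')
# expected pixel of caps' top outer edges & axis for both tubes
for y,x0 in((-.068,-.006),(0,0)):
  print(y,proj(c,[[*rack(x0+s,y),z] for s,z in((.096,.065),(.082,.065),(0,.062),(-.082,.065),(-.096,.065))]).round(1).tolist())
b=im.mean(2).astype(int)
for y,x0 in((-.068,-.006),(0,0)):
  q=proj(c,[[*rack(x0+s,y),.062] for s in np.arange(-.12,.121,.005)])
  print([(int(1000*s),b[int(v),int(u)] if 0<=v<384 and 0<=u<512 else -1) for s,(u,v) in zip(np.arange(-.12,.121,.005),q)])
  for s in (.045,-.02):
    P=proj(c,[[*rack(x0+s,y+d),.042] for d in np.arange(-.034,.035,.004)])
    print(s,[b[int(v),int(u)] if 0<=v<384 and 0<=u<512 else -1 for u,v in P])
go(*rack(0,.122+.062),.40,1.2)"
```

```text
{'time_s': 39.3, 'joints': [0.2393, 0.1447, 1.567, -0.0002, 1.4296, 1.7902], 'tcp_pos': [0.4711, 0.1858, 0.3265], 'ee_rot': [[0.9998, 0.02, 0.0002], [0.02, -0.9998, -0.0002], [0.0002, 0.0002, -1.0]], 'ft_force': [0.3587, -0.3708, -1.0586], 'torque': [0.0091, 0.059, -0.0387], 'finger_gap': 0.9975, 'grasp_force': 0.0}
F, tool M [-1.3365  0.3308 -0.4592  0.0087 -0.0466  0.0066] [0. 0. 0. 0. 0. 0.]
-0.068 [[255.7, 49.0], [255.7, 62.0], [255.7, 131.7], [255.7, 193.6], [255.7, 203.3]]
0 [[197.2, 43.4], [197.9, 56.5], [202.0, 126.9], [204.9, 189.3], [205.4, 199.2]]
[(-120, np.int64(94)), (-114, np.int64(92)), (-109, np.int64(92)), (-104, np.int64(90)), (-99, np.int64(93)), (-94, np.int64(93)), (-89, np.int64(88)), (-84, np.int64(85)), (-79, np.int64(153)), (-74, np.int64(156)), (-69, np.int64(154)), (-64, np.int64(154)), (-59, np.int64(154)), (-54, np.int64(155)), (-49, np.int64(154)), (-44, np.int64(157)), (-39, np.int64(152)), (-34, np.int64(153)), (-29, np.int64(155)), (-24, np.int64(155)), (-19, np.int64(100)), (-14, np.int64(101)), (-9, np.int64(99)), (-4, np.int64(98)), (0, np.int64(1
[... 2390 characters left out ...]
(135), np.int64(134), np.int64(84), np.int64(85), np.int64(71), np.int64(106), np.int64(119), np.int64(128), np.int64(142), np.int64(155), np.int64(152), np.int64(135), np.int64(127), np.int64(111), np.int64(132), np.int64(135), np.int64(137), np.int64(134)]
{'time_s': 39.3, 'joints': [0.2393, 0.1447, 1.567, -0.0002, 1.4296, 1.7902], 'tcp_pos': [0.4711, 0.1858, 0.3265], 'ee_rot': [[0.9998, 0.02, 0.0002], [0.02, -0.9998, -0.0002], [0.0002, 0.0002, -1.0]], 'ft_force': [0.3587, -0.3708, -1.0586], 'torque': [0.0091, 0.059, -0.0387], 'finger_gap': 0.9975, 'grasp_force': 0.0}
yang -88.85 turn deg -90.05 frac -0.2502 | shift before turn [ 0.0869 -0.6295 -0.1838] after turn [ 0.6294  0.0875 -0.1838]
```

Both tubes show caps at about ±82–96 mm, as expected when seated. Now back to the bar.

Emit:
{"method": "step_arm", "body": {"offset": [[0, 0, -0.023], [0, 0, -0.023], [0, 0, -0.023], [0, 0, -0.023], [0, 0, -0.023], [0, 0, -0.023], [0, 0, -0.023], [0, 0, -0.023], [0, 0, -0.023], [0, 0, 0]], "dr": [[0, 0, -0.0225], [0, 0, -0.0225], [0, 0, -0.0225], [0, 0, -0.0225], [0, 0, -0.0225], [0, 0, -0.0225], [0, 0, -0.0225], [0, 0, -0.0225], [0, 0, -0.0225], [0, 0, -0.0225]], "hand": [1, 1, 1, 1, 1, 1, 1, 1, 1, 1]}}

```text
time_s: 40.3
tcp_pos: [0.4713, 0.1859, 0.4086]
ee_rot: [[0.131, 0.991, -0.001], [0.991, -0.131, -0.0], [-0.001, -0.001, -1.0]]
ft_force: [-0.7, -0.6, 0.2]
finger_gap: 1.0
grasp_force: 0.0
```

Emit:
{"method": "step_arm", "body": {"offset": [[0, 0, 0], [0, 0, 0], [0, 0, 0], [0, 0, 0]], "dr": [[0, 0, -0.0125], [0, 0, -0.0127], [0, 0, 0], [0, 0, 0]], "hand": [1, 1, 1, 1]}}

```text
time_s: 40.7
tcp_pos: [0.4711, 0.1858, 0.4079]
ee_rot: [[-0.019, 1.0, -0.002], [1.0, 0.019, -0.001], [-0.001, -0.002, -1.0]]
ft_force: [-0.0, -0.7, 0.4]
finger_gap: 1.0
grasp_force: 0.0
```

```bash
python3 -c "
from h import *
go(.5003,.4423,.41,1.2)
t=r.grab_frame('top')[:,:,::-1].copy();s=r.grab_frame('scene')[:,:,::-1].copy();cv2.imwrite('pics/t19.png',t);cv2.imwrite('pics/s19.png',s)
P=[.5003,.4423,.336]
for n,i in(('top',t),('scene',s)):
  q=proj(cam(n),[P])[0];m=np.zeros(i.shape[:2],bool);x,y=q.astype(int);m[y-22:y+22,x-22:x+22]=i[y-22:y+22,x-22:x+22].max(2)<65
  print(n,q,[(cv2.contourArea(k),k[:,0].mean(0)) for k in blobs(m,15)])
"
```

```text
{'time_s': 40.7, 'joints': [0.2394, 0.106, 1.4221, -0.0001, 1.616, 0.2202], 'tcp_pos': [0.4711, 0.1858, 0.4079], 'ee_rot': [[-0.0192, 0.9998, -0.0025], [0.9998, 0.0192, -0.0007], [-0.0007, -0.0025, -1.0]], 'ft_force': [-0.0193, -0.7488, 0.3732], 'torque': [0.0131, 0.0325, 0.0235], 'finger_gap': 0.9999, 'grasp_force': 0.0}
yang 1.10 turn deg -0.10 frac -0.0003 | shift before turn [ 0.6396  0.0854 -0.006 ] after turn [ 0.6395  0.0865 -0.006 ]
top [ 34.2041 174.3147] [(648.5, array([ 46.9915, 172.4957]))]
scene [437.959  210.4035] [(884.0, array([436.4516, 198.5242]))]
```

```bash
python3 -c "
from h import *
print(tri(cam('top'),(36,173.3),cam('scene'),(435.5,206)))
for n,x,y in(('t19',36,173),('s19',435,206)):
  i=cv2.imread('pics/%s.png'%n)
  for th in (35,45,55):
    m=np.zeros(i.shape[:2],bool);m[y-14:y+14,x-14:x+14]=i[y-14:y+14,x-14:x+14].max(2)<th
    print(n,th,[(cv2.contourArea(k),k[:,0].mean(0)) for k in blobs(m,15)])
"
```

```text
(array([0.5015, 0.4364, 0.3409]), np.float64(0.0009890361215546064))
t19 35 []
t19 45 [(132.0, array([ 44.5175, 173.1404]))]
t19 55 [(248.5, array([ 44.0704, 171.9718]))]
s19 35 [(338.0, array([434.7969, 205.625 ]))]
s19 45 [(375.5, array([435.2169, 203.7108]))]
s19 55 [(478.5, array([433.3652, 200.5217]))]
```

Emit:
{"method": "step_arm", "body": {"offset": [[0.091, 0.0122, 0], [0.091, 0.0122, 0], [0.091, 0.0122, 0], [0.091, 0.0122, 0], [0.091, 0.0122, 0], [0.091, 0.0122, 0], [0.0935, 0.0122, -0.006], [0, 0, 0], [0, 0, 0]], "dr": [[0, 0, 0], [0, 0, 0], [0, 0, 0], [0, 0, 0], [0, 0, 0], [0, 0, 0], [0, 0, 0], [0, 0, 0], [0, 0, 0]], "hand": [1, 1, 1, 1, 1, 1, 1, 1, 1], "grip_force": 40}}

```text
time_s: 41.7
tcp_pos: [0.5001, 0.4429, 0.4105]
ee_rot: [[-0.022, 1.0, -0.001], [1.0, 0.022, -0.001], [-0.001, -0.001, -1.0]]
ft_force: [0.0, -0.4, 0.1]
finger_gap: 0.999
grasp_force: 0.0
```

```bash
python3 -c "
from h import *
go(.5003,.4423,.3172,1.2);o=r.get_obs();c=cam('wrist',o);i=r.grab_frame('wrist')[:,:,::-1].copy();cv2.imwrite('pics/w19.png',i)
print(proj(c,[[.5003,.4423,.336]]))
m=np.zeros(i.shape[:2],bool);m[120:300,200:310]=i[120:300,200:310].max(2)<45
print([(cv2.contourArea(k),cv2.boundingRect(k)) for k in blobs(m,100)])
"
```

```text
{'time_s': 41.7, 'joints': [0.6218, 0.3689, 1.0679, -0.0005, 1.7065, 0.5998], 'tcp_pos': [0.5001, 0.4429, 0.4105], 'ee_rot': [[-0.0219, 0.9998, -0.0011], [0.9998, 0.0219, -0.0014], [-0.0013, -0.0011, -1.0]], 'ft_force': [0.0431, -0.4347, 0.0735], 'torque': [0.0244, -0.0573, 0.008], 'finger_gap': 0.9995, 'grasp_force': 0.0}
yang 1.25 turn deg 0.05 frac 0.0002 | shift before turn [-0.0011  0.0008  0.2333] after turn [-0.0011  0.0008  0.2333]
[[255.7793 204.1082]]
[(1034.5, (243, 196, 28, 43))]
```

Emit:
{"method": "step_arm", "body": {"offset": [[-0.015, 0.003, 0.04], [0, 0, 0.07], [0, 0, 0.07], [0, 0, 0.048], [0, 0, 0], [0, 0, 0]], "dr": [[0, 0, 0], [0, 0, 0], [0, 0, 0], [0, 0, 0], [0, 0, 0], [0, 0, 0]], "hand": [1, 1, 1, 1, 1, 1]}}

```text
time_s: 42.35
tcp_pos: [0.5019, 0.4355, 0.3209]
ee_rot: [[-0.02, 1.0, 0.0], [1.0, 0.02, -0.0], [-0.0, 0.0, -1.0]]
ft_force: [0.4, 0.0, 0.2]
finger_gap: 1.003
grasp_force: 0.0
```

Emit:
{"method": "step_arm", "body": {"offset": [[0, 0, 0], [0, 0, 0], [0, 0, 0], [0, 0, 0], [0, 0, 0], [0, 0, 0], [0, 0, 0], [0, 0, 0]], "dr": [[0, 0, 0], [0, 0, 0], [0, 0, 0], [0, 0, 0], [0, 0, 0], [0, 0, 0], [0, 0, 0], [0, 0, 0]], "hand": [-1, -1, -1, -1, -1, -1, -1, -1]}}

```text
time_s: 43.15
tcp_pos: [0.5004, 0.4369, 0.3209]
ee_rot: [[-0.022, 1.0, -0.002], [1.0, 0.022, 0.0], [0.0, -0.002, -1.0]]
ft_force: [-5.8, 0.0, 4.9]
finger_gap: 0.227
grasp_force: 41.2
```

```bash
python3 -c "
from h import *
state();arc(1.79,0.05,20)"
```

```text
{'time_s': 43.15, 'joints': [0.6131, 0.3942, 1.2346, 0.0013, 1.5139, 0.5908], 'tcp_pos': [0.5004, 0.4369, 0.3209], 'ee_rot': [[-0.0222, 0.9998, -0.0016], [0.9998, 0.0222, 0.0004], [0.0004, -0.0016, -1.0]], 'ft_force': [-5.7744, 0.0427, 4.8851], 'torque': [-0.0532, 0.7623, 0.1392], 'finger_gap': 0.2267, 'grasp_force': 41.2252}
tool x (rack +y), tool z (down): [[-0.0582, -0.0103], [-0.0589, -0.0052], [-0.0591, -0.0001], [-0.0589, 0.005], [-0.0583, 0.0101], [-0.0572, 0.0152], [-0.0556, 0.0201], [-0.0537, 0.0248], [-0.0513, 0.0294], [-0.0486, 0.0337], [-0.0455, 0.0378], [-0.042, 0.0416], [-0.0382, 0.0451], [-0.0341, 0.0483], [-0.0298, 0.0511], [-0.0253, 0.0535], [-0.0205, 0.0555], [-0.0156, 0.057], [-0.0106, 0.0582], [-0.0055, 0.0589]]
```

Emit:
{"method": "step_arm", "body": {"offset": [[-0.0582, 0, -0.0103], [-0.0589, 0, -0.0052], [-0.0591, 0, -0.0001], [-0.0589, 0, 0.005], [-0.0583, 0, 0.0101], [-0.0572, 0, 0.0152], [-0.0556, 0, 0.0201], [-0.0537, 0, 0.0248], [-0.0513, 0, 0.0294], [-0.0486, 0, 0.0337]], "dr": [[0, 0, 0], [0, 0, 0], [0, 0, 0], [0, 0, 0], [0, 0, 0], [0, 0, 0], [0, 0, 0], [0, 0, 0], [0, 0, 0], [0, 0, 0]], "hand": [-1, -1, -1, -1, -1, -1, -1, -1, -1, -1]}}

```text
time_s: 44.15
tcp_pos: [0.5064, 0.2124, 0.2714]
ee_rot: [[-0.022, 1.0, 0.001], [1.0, 0.022, 0.001], [0.001, 0.001, -1.0]]
ft_force: [-0.1, 3.3, 0.2]
finger_gap: 0.228
grasp_force: 40.6
```

Emit:
{"method": "step_arm", "body": {"offset": [[-0.0455, 0, 0.0378], [-0.042, 0, 0.0416], [-0.0382, 0, 0.0451], [-0.0341, 0, 0.0483], [-0.0298, 0, 0.0511], [-0.0253, 0, 0.0535], [-0.0205, 0, 0.0555], [0, 0, 0], [0, 0, 0]], "dr": [[0, 0, 0], [0, 0, 0], [0, 0, 0], [0, 0, 0], [0, 0, 0], [0, 0, 0], [0, 0, 0], [0, 0, 0], [0, 0, 0]], "hand": [-1, -1, -1, -1, -1, -1, -1, -1, -1]}}

```text
time_s: 45.05
tcp_pos: [0.5089, 0.1173, 0.1377]
ee_rot: [[-0.022, 1.0, 0.0], [1.0, 0.022, -0.002], [-0.002, -0.0, -1.0]]
ft_force: [1.0, -5.8, -0.4]
finger_gap: 0.227
grasp_force: 44.2
```

```bash
python3 -c "
from h import *
o=state();p=np.array(o['tcp_pos']);h=rack(0,.122);d=h[1]-p[1];z=p[2]+.019-.072
a=np.arctan2(z,d);print('angle',a,'len',np.hypot(z,d),'x vs rack',p[0]-rack(0,-.13)[0]);arc(a,0.0,6);print(h[1]-.272)"
```

```text
{'time_s': 45.05, 'joints': [0.0957, 0.3571, 1.7844, -0.0024, 1.0003, 0.0752], 'tcp_pos': [0.5089, 0.1173, 0.1377], 'ee_rot': [[-0.0217, 0.9998, 0.0], [0.9998, 0.0217, -0.002], [-0.002, -0.0, -1.0]], 'ft_force': [0.9779, -5.8454, -0.383], 'torque': [-0.9313, -0.1544, 0.1789], 'finger_gap': 0.2267, 'grasp_force': 44.1798}
angle 0.3160659166783664 len 0.27247884783168413 x vs rack 0.0018361690410253484
tool x (rack +y), tool z (down): [[-0.0102, 0.0343], [-0.0084, 0.0348], [-0.0066, 0.0352], [-0.0047, 0.0355], [-0.0028, 0.0357], [-0.0009, 0.0358]]
0.10427560081332249
```

Emit:
{"method": "step_arm", "body": {"offset": [[-0.0102, 0, 0.0343], [-0.0084, 0, 0.0348], [-0.0066, 0, 0.0352], [-0.0047, 0, 0.0355], [-0.0028, 0, 0.0357], [0, 0, 0.015], [0, 0, 0], [0, 0, 0]], "dr": [[0, 0, 0], [0, 0, 0], [0, 0, 0], [0, 0, 0], [0, 0, 0], [0, 0, 0], [0, 0, 0], [0, 0, 0]], "hand": [-1, -1, -1, -1, -1, -1, -1, -1]}}

```text
time_s: 45.85
tcp_pos: [0.5093, 0.1046, 0.0621]
ee_rot: [[-0.022, 1.0, 0.001], [1.0, 0.022, -0.002], [-0.002, 0.001, -1.0]]
ft_force: [0.8, -7.6, -1.5]
finger_gap: 0.23
grasp_force: 46.6
```

Emit:
{"method": "step_arm", "body": {"offset": [[0, 0, 0.01], [0, 0, 0.006], [0, 0, 0], [0, 0, 0]], "dr": [[0, 0, 0], [0, 0, 0], [0, 0, 0], [0, 0, 0]], "hand": [-1, -1, -1, -1]}}

```text
time_s: 46.25
tcp_pos: [0.5093, 0.1046, 0.056]
ee_rot: [[-0.023, 1.0, 0.001], [1.0, 0.023, -0.002], [-0.002, 0.001, -1.0]]
ft_force: [1.0, -7.3, -0.6]
finger_gap: 0.228
grasp_force: 46.9
```

Emit:
{"method": "step_arm", "body": {"offset": [[0, 0, 0.004], [0, 0, 0.004], [0, 0, 0], [0, 0, 0]], "dr": [[0, 0, 0], [0, 0, 0], [0, 0, 0], [0, 0, 0]], "hand": [-1, -1, -1, -1]}}

```text
time_s: 46.65
tcp_pos: [0.5093, 0.1046, 0.0528]
ee_rot: [[-0.022, 1.0, 0.001], [1.0, 0.022, -0.002], [-0.002, 0.001, -1.0]]
ft_force: [1.0, -8.2, -0.2]
finger_gap: 0.228
grasp_force: 47.0
```

Emit:
{"method": "step_arm", "body": {"offset": [[0, 0, 0.004], [0, 0, 0], [0, 0, 0]], "dr": [[0, 0, 0], [0, 0, 0], [0, 0, 0]], "hand": [-1, -1, -1]}}

```text
time_s: 46.95
tcp_pos: [0.5093, 0.1047, 0.0512]
ee_rot: [[-0.023, 1.0, 0.001], [1.0, 0.023, -0.002], [-0.002, 0.001, -1.0]]
ft_force: [0.4, -8.8, 0.2]
finger_gap: 0.226
grasp_force: 47.1
```

Emit:
{"method": "step_arm", "body": {"offset": [[0, 0, 0.004], [0, 0, 0], [0, 0, 0.004], [0, 0, 0], [0, 0, 0]], "dr": [[0, 0, 0], [0, 0, 0], [0, 0, 0], [0, 0, 0], [0, 0, 0]], "hand": [-1, -1, -1, -1, -1]}}

```text
time_s: 47.45
tcp_pos: [0.5094, 0.1047, 0.0502]
ee_rot: [[-0.023, 1.0, 0.002], [1.0, 0.023, -0.002], [-0.002, 0.002, -1.0]]
ft_force: [-6.0, -8.2, 27.3]
finger_gap: 0.225
grasp_force: 50.7
```

There's a solid stop with 27 N of reaction: the bar is home. Releasing and backing off.

Emit:
{"method": "step_arm", "body": {"offset": [[0, 0, -0.003], [0, 0, 0], [0, 0, 0], [0, 0, 0], [0, 0, 0], [0, 0, 0], [0, 0, -0.05], [0, 0, -0.1], [0, 0, -0.1], [0, 0, -0.1]], "dr": [[0, 0, 0], [0, 0, 0], [0, 0, 0], [0, 0, 0], [0, 0, 0], [0, 0, 0], [0, 0, 0], [0, 0, 0], [0, 0, 0], [0, 0, 0]], "hand": [-1, 0.3, 0.3, 0.3, 0.3, 0.3, 0.3, 0.3, 0.3, 0.3]}}

```text
time_s: 48.45
tcp_pos: [0.5082, 0.1055, 0.1898]
ee_rot: [[-0.021, 1.0, -0.001], [1.0, 0.021, -0.0], [-0.0, -0.001, -1.0]]
ft_force: [0.1, 0.1, 0.6]
finger_gap: 0.652
grasp_force: 0.0
```

Emit:
{"method": "step_arm", "body": {"offset": [[0, 0, -0.1], [0, 0, -0.1], [-0.1, 0, 0], [-0.1, 0, 0], [-0.1, 0, 0], [-0.1, 0, 0], [-0.1, 0, 0], [0, 0, 0], [0, 0, 0]], "dr": [[0, 0, 0], [0, 0, 0], [0, 0, 0], [0, 0, 0], [0, 0, 0], [0, 0, 0], [0, 0, 0], [0, 0, 0], [0, 0, 0]], "hand": [1, 1, 1, 1, 1, 1, 1, 1, 1]}}

```text
time_s: 49.35
tcp_pos: [0.5127, -0.0951, 0.2683]
ee_rot: [[-0.019, 1.0, -0.001], [1.0, 0.019, 0.001], [0.001, -0.001, -1.0]]
ft_force: [-0.1, 0.4, -0.0]
finger_gap: 1.0
grasp_force: 0.0
```

```bash
python3 -c "
from h import *
state()
t=r.grab_frame('top')[:,:,::-1].copy();s=r.grab_frame('scene')[:,:,::-1].copy();cv2.imwrite('pics/t20.png',t);cv2.imwrite('pics/s20.png',s)
R=[]
for n,i in(('top',t),('scene',s)):
  c=cam(n)
  for a in (0,.03,.06):
    print(n,a,proj(c,[[*rack(0,.122-.272*np.cos(a)),.072+.272*np.sin(a)]])[0])
  q=proj(c,[[*rack(0,-.15),.072]])[0];m=np.zeros(i.shape[:2],bool);x,y=q.round().astype(int);m[y-14:y+14,x-14:x+14]=i[y-14:y+14,x-14:x+14].max(2)<60
  k=max(blobs(m,5),key=cv2.contourArea);M=cv2.moments(k);R.append((M['m10']/M['m00'],M['m01']/M['m00']));print(cv2.contourArea(k),R[-1],cv2.boundingRect(k))
print('disc',tri(cam('top'),R[0],cam('scene'),R[1]),'expect',rack(0,-.15),.072)
a=cv2.imread('pics/top0.png')
d=np.abs(t.astype(int)-a.astype(int)).max(2)
print('beaker diff',d[95:135,208:245].mean(),'tray diff',d[92:134,270:320].mean())
"
```

```text
{'time_s': 49.35, 'joints': [-0.3161, 0.2123, 1.6262, 0.0004, 1.304, -0.3353], 'tcp_pos': [0.5127, -0.0951, 0.2683], 'ee_rot': [[-0.0191, 0.9998, -0.0008], [0.9998, 0.0191, 0.0006], [0.0006, -0.0007, -1.0]], 'ft_force': [-0.1386, 0.4208, -0.0213], 'torque': [0.0324, 0.0057, 0.0663], 'finger_gap': 1.0, 'grasp_force': 0.0}
top 0 [189.3266 193.475 ]
top 0.03 [188.9219 192.9885]
top 0.06 [188.429 192.497]
40.5 (188.76954732510288, 192.8477366255144) (184, 190, 10, 7)
scene 0 [304.8417 228.5697]
scene 0.03 [305.0707 225.8553]
scene 0.06 [305.3591 223.176 ]
78.5 (304.6772823779193, 228.61783439490446) (300, 224, 12, 13)
disc (array([0.5091, 0.1059, 0.0735]), np.float64(5.7246746217389963e-05)) expect [0.5075 0.1043] 0.072
beaker diff 33.38581081081081 tray diff 31.866190476190475
```

```bash
python3 -c "
from h import *
a=cv2.imread('pics/scene0.png').astype(int);s=cv2.imread('pics/s20.png').astype(int);d=np.abs(a-s).max(2)
print('tray',np.median(d[190:232,130:172]),d[190:232,130:172].mean(),'beaker',np.median(d[212:266,172:213]),d[212:266,172:213].mean(),'red',d[120:150,165:220].mean())
# tube tops in scene: brightness along axes
c=cam('scene')
for y,x0 in((-.068,-.006),(0,0)):
  S=np.arange(-.11,.111,.01);q=proj(c,[[*rack(x0+t,y),.062] for t in S]);print([int(s[int(v),int(u)].mean()) for u,v in q])
"
```

```text
tray 8.0 7.574829931972789 beaker 7.0 6.675248419150858 red 5.84969696969697
[137, 140, 115, 130, 198, 184, 196, 191, 190, 197, 171, 118, 106, 187, 195, 193, 174, 189, 184, 162, 120, 48, 198]
[96, 130, 117, 192, 190, 200, 193, 187, 194, 167, 167, 73, 192, 192, 185, 196, 186, 192, 183, 118, 101, 49, 200]
```

The beaker and tray are unmoved, both tubes are seated, and the bar is closed across them. I'm handing in.

```bash
python3 -c "
from cell import r
print(r.finish_job())"
```

```text
the job is handed in; nothing more can be done
None
```

I handed the job in at about 50 s: both tubes on the paper lie in cradles 1 and 2, each carried level from its balance point, the bar is closed home in its catch, and the beaker and tray are where they stood; the only incident was a brief light touch (about 5 N, probably on the catch) while lowering the second tube, and the hand-in returned no verdict.

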